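# Put the spatulas away in their slotted box and shut the guard lid

## Task

Put the spatulas away: open the guard lid of the wooden spatula box and slide every spatula lying on the bench blade first into a slot of its own, wide blades in the wide slots and narrow blades in the narrow ones, fully home with the handle's shoulder up against the block. When all of them are in, lower the lid gently, without letting it slam, until it is shut.

Things in the scene. Friction and masses are not known exactly. Their poses are not given: they have to be found in the camera images.
- narrow_1: narrow flat spatula, may be absent: black handle 78 x 22 wide x 28 high mm, flat round-ended steel blade 34 wide, 5 thick, 68 out of the handle at its mid-height; 0.15 kg. Origin near the balance point, a good grip: on the centre line at mid-height (14 above what it lies on), 18 behind the handle's front shoulder. x along the blade: tip +86, handle end -60. Same either way up.
- narrow_2: narrow flat spatula, may be absent: black handle 78 x 22 wide x 28 high mm, flat round-ended steel blade 34 wide, 5 thick, 68 out of the handle at its mid-height; 0.15 kg. Origin near the balance point, a good grip: on the centre line at mid-height (14 above what it lies on), 18 behind the handle's front shoulder. x along the blade: tip +86, handle end -60. Same either way up.
- wide_1: wide flat spatula, may be absent: black handle 78 x 22 wide x 28 high mm, flat round-ended steel blade 48 wide, 5 thick, 68 out of the handle at its mid-height; 0.15 kg. Origin near the balance point, a good grip: on the centre line at mid-height (14 above what it lies on), 18 behind the handle's front shoulder. x along the blade: tip +86, handle end -60. Same either way up.
- wide_2: wide flat spatula, may be absent: black handle 78 x 22 wide x 28 high mm, flat round-ended steel blade 48 wide, 5 thick, 68 out of the handle at its mid-height; 0.15 kg. Origin near the balance point, a good grip: on the centre line at mid-height (14 above what it lies on), 18 behind the handle's front shoulder. x along the blade: tip +86, handle end -60. Same either way up.
- spatula_box: fixed plywood box, 164 deep (x) x 274 wide (y) x 45 mm high, open at the front; origin under its centre, x from its open front to its back (away from the robot), y left. Floor 4 thick, seated handles lie on it; the slotted block fills x = +4 to +82, 39 high, cheeks and back wall 45. Slots from left to right: narrow, wide, narrow, wide at y = +93, +31, -31, -93.
- narrow_slot_a (a point): centre of the mouth of a narrow slot, 42 wide x 11 high x 72 mm deep, in the block's front face, 18 mm above the bench; x points into the slot, y left along the block, z up. A spatula fully home has its handle shoulder against this face: its origin at x = -18 mm, y = z = 0 here.
- narrow_slot_b (a point): centre of the mouth of a narrow slot, 42 wide x 11 high x 72 mm deep, in the block's front face, 18 mm above the bench; x points into the slot, y left along the block, z up. A spatula fully home has its handle shoulder against this face: its origin at x = -18 mm, y = z = 0 here.
- wide_slot_a (a point): centre of the mouth of a wide slot, 56 wide x 11 high x 72 mm deep, in the block's front face, 18 mm above the bench; x points into the slot, y left along the block, z up. A spatula fully home has its handle shoulder against this face: its origin at x = -18 mm, y = z = 0 here.
- wide_slot_b (a point): centre of the mouth of a wide slot, 56 wide x 11 high x 72 mm deep, in the block's front face, 18 mm above the bench; x points into the slot, y left along the block, z up. A spatula fully home has its handle shoulder against this face: its origin at x = -18 mm, y = z = 0 here.
- lid_hinge (a point): middle of the lid's hinge line at the box's back, 45 mm above the bench; x, y, z as the box's; the lid turns about y
- lid_pull (a point): grip point on the lid's dark pull tab (22 wide along y, 10 thick, standing 36 mm out from the middle of the lid's front edge): 130 mm from the hinge line, 5 above the lid's underside plane, 16 before the tab's end. Pinched across its 22 mm from above, the tab can turn between the finger pads through the lid's whole travel.
- lid (a joint): lid angle, rad: 0 = shut (level), 1.5 = end stop, nearly upright. Plywood, 110 deep x 272 wide x 8 mm, 0.2 kg, covers the block and the front 32 mm of the seated handles. Stiff hinge (about 0.25 N m): it stays where it is left. While low it bars the room above the handles' grips; at 1.2 or more there is room to load.

How it is judged:
By the outcome, as a careful person would: the job done as asked, in the order asked, and still so for the second after the job is handed in, with the robot touching nothing.
Of narrow_1, narrow_2, wide_1, wide_2 only 3 to 4 are there at a start; the rules pass over those that are not, and their reading is None.
At some moment in a run one of narrow_1, narrow_2, wide_1, wide_2 may be knocked a few centimetres aside while the robot is not near it.
Once in a run the grip may slacken for a moment while it holds something.
It also fails if it takes over 210 s, if anything falls off the work surface, if the arm or the gripper's body presses on something with over 40 N, if the wrist force passes 120 N, or if a joint passes its speed limit or range.

## Robot

A 6-joint arm with a two-finger parallel gripper is mounted at the origin on a cart in front of the work surface, level with it; the furniture and walls round the work are solid. World frame = base frame: x ahead of the robot, y to its left, z up, the work surface at z = 0. Lengths are in m, angles in rad, forces in N, time in s.
With the tool pointing down it reaches from about 0.3 to 0.875 m from the base axis. Payload 6.4 kg.
Tool frame: the origin (TCP) lies between the finger pads; the fingertips stand tip_extent ahead of it and the grasp point (between the pads) lies 5 mm behind it (tip_extent is the distance from the TCP to the fingertips, in m); z points along the fingers, y is the direction in which the jaws open and shut (so a half turn about z gives the same grasp; the last joint's range is limited). The gripper opens to 85 mm and grips with 20 to 120 N. Pads are 22 mm wide; open, the fingers measure 114 mm over their backs; the gripper's body (76 mm by 85 mm) begins 54 mm behind the grasp point. The pads swing forward as they close: fully open they stand 13 mm farther back than shut.
Start: joints at [0.933, 0.181, 1.607, -0, 1.354, -0.206], TCP at [0.241, 0.522, 0.245] pointing down, gripper open.
Joint ranges: [-2.99, 2.99], [-0.89, 2.07], [0.3, 2.58], [-1.14, 4.28], [0, 2.63], [-3.12, 3.12]. Speed limits (rad/s): [2.57, 2.57, 3.01, 3.14, 3.14, 3.14].

## Interface

Orientations are given as a unit quaternion [w, x, y, z].
In Python, from bench import * gives the robot as it stands.
- The arm moves only by the shell command python3 -m jog 'ROWS'. ROWS is JSON, a list of rows, each a list of 3 entries, a list of its own where there are three numbers: the shift along the tool's x, y, z in mm, then the turn, a rotation vector about the tool's x, y, z in rad, then the opening, from 0 (shut) to 1 (fully open). A call has 1 to 20 rows; each row is the pose to reach, as a shift and turn from the pose measured when the call began, along the tool's axes at that moment; what a row does not reach only later rows make up. A row lasts 1/12 s, in which the tool goes at most 41.7 mm and 7.16 degrees, less where a joint would pass 70% of its speed; a pose out of reach is approached as far as the arm can. A call with a gripper value outside its range is refused whole. The fingers move at their own pace and stop on an object; the grip force is fixed at half the most. Time passes only in rows, so rows that repeat a pose let the fingers close. It gives the time, the measured TCP pose, the force and the opening at its end, in the units of the state.
- get_obs(): the state, without advancing time (a new reading comes with each control period).
- camera(name): name is "scene" or "top" or "wrist"; returns (picture, depth): 400x640x3 uint8, red, green, blue; 400x640 float32, m along the optical axis (not along the pixel's ray), 0 where there is no reading.
- get_calibration(name): a dict with "fx", "fy", "cx", "cy" (pixels), "world_from_camera" (4x4, takes a point from camera to world coordinates). Camera axes: x right, y down, z forward; pixel columns grow to the right and rows downward; lengths in m; the calibration is good to about 2 mm. A picture is of the moment at which its call begins: read the wrist's pose just before it. get_calibration takes no time and is no camera call; for the wrist camera it gives the pose at the moment of the call.
- hand_in(): hands the job in, once; it reports no verdict.
The state is a dict: "time_s": time; "q": joint angles; "dq": joint speeds; "joint_efforts": joint torques, N m; "eef_pos": TCP position; "eef_rot": TCP orientation; "wrist_force": force on the tool from outside, world axes, zero at the start; "torque": the same for the moment, N m; "opening": opening from 0.0 (shut) to 1.0 (fully open).
Only numpy, scipy, OpenCV 4.12 (cv2) and the standard library are available. Lean on these libraries where they do the work, as an engineer would, in place of code of your own. Each camera call takes 0.05 s, during which the arm holds its last target.

## Working session

There is one attempt and no reset: what is moved stays moved. The work goes in short steps, Python scripts to look and compute and a shell command to move; the robot and the scene stay as the last step left them, time stands still between calls to the robot, and variables do not carry over. Pictures are saved under pics/ and viewed, and the job is handed in when it is done.

```bash
ls; mkdir -p pics; python3 - <<'E'
from bench import *
import cv2
o=get_obs(); print(o)
for n in ["scene","top","wrist"]:
    p,d=camera(n); cv2.imwrite(f"pics/{n}0.png",p[:,:,::-1])
    c=get_calibration(n); print(n,c)
E
```

```text
pics
{'time_s': 0.0, 'q': array([ 9.32718351e-01,  1.81535351e-01,  1.60802345e+00,  5.57906413e-06,
        1.35377600e+00, -2.06299886e-01]), 'dq': array([-0.0017463 , -0.00106837,  0.00117222,  0.00123636,  0.00146194,
       -0.00027312]), 'joint_efforts': array([-5.40231067e-04, -4.44871151e+01, -3.51339090e+01, -3.70932339e-04,
        9.09991097e-03,  2.00125953e-05]), 'eef_pos': array([0.24029072, 0.52180287, 0.24437986]), 'eef_rot': array([-3.59412845e-04,  2.14216428e-01,  9.76785833e-01, -7.93469819e-04]), 'wrist_force': array([-0.33454674,  0.3011955 , -0.16533902]), 'torque': array([-0.00977687,  0.01341359,  0.02180217]), 'opening': 1.0022331458496718}
scene {'fx': 392.6827542870354, 'fy': 392.6827542870354, 'cx': 324.6664755816564, 'cy': 197.14951546818665, 'world_from_camera': array([[ 0.59724003, -0.45980725,  0.65717702, -0.28461969],
       [-0.80194296, -0.32818662,  0.49918035, -0.60435138],
       [-0.01385004, -0.82514898, -0.56474538,  0.75831569],
       [ 0.        ,  0.        ,  0.        ,  1.        ]])}
top {'fx': 486.02309948826934, 'fy': 486.02309948826934, 'cx': 321.4190511078714, 'cy': 198.37327241684258, 'world_from_camera': array([[-0.02776727, -0.9882743 ,  0.15014288,  0.32283619],
       [-0.99942265,  0.02450503, -0.02353462,  0.0194885 ],
       [ 0.01957941, -0.15070968, -0.98838415,  1.48771981],
       [ 0.        ,  0.        ,  0.        ,  1.        ]])}
wrist {'fx': 306.81829448518107, 'fy': 306.81829448518107, 'cx': 315.9296661583495, 'cy': 197.48417225643576, 'world_from_camera': array([[ 0.41945941,  0.86151283,  0.2860934 ,  0.16622508],
       [ 0.90777147, -0.39732418, -0.13447849,  0.55561256],
       [-0.00218312,  0.3161157 , -0.94871814,  0.37396738],
       [ 0.        ,  0.        ,  0.        ,  1.        ]])}
```

View pics/top0.png

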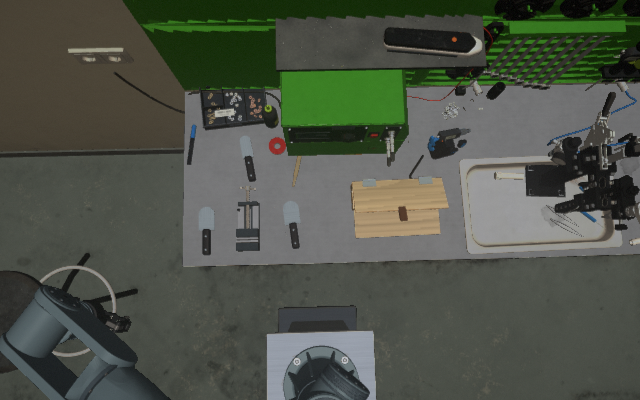

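View pics/scene0.png

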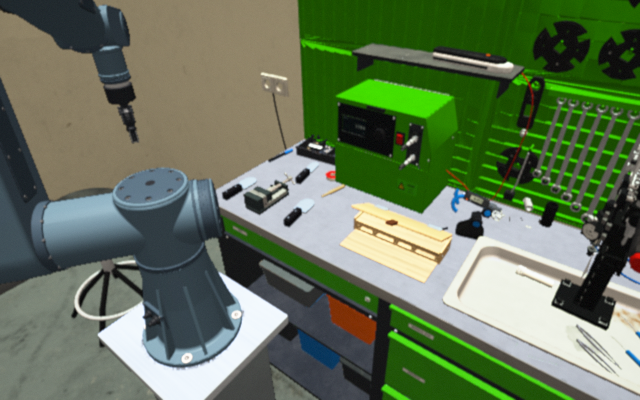

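```bash
python3 - <<'E'
import cv2
p=cv2.imread('pics/top0.png'); print(p.shape)
c=p[80:300,120:520]; cv2.imwrite('pics/top0c.png',cv2.resize(c,None,fx=2,fy=2,interpolation=cv2.INTER_CUBIC))
E
```

```text
(400, 640, 3)
```

View pics/top0c.png

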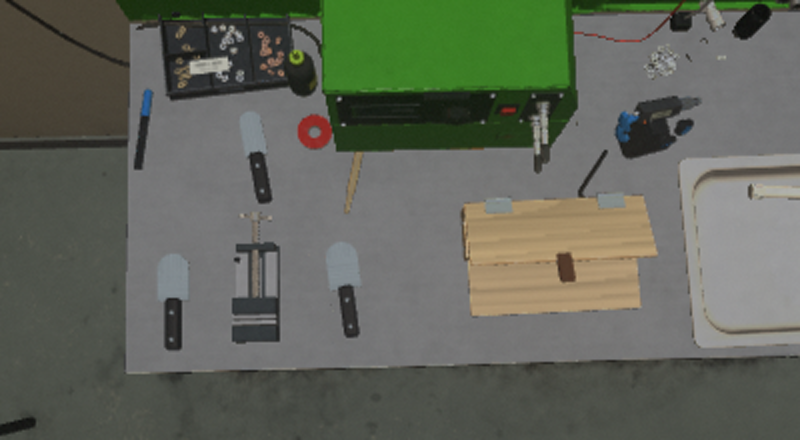

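```bash
cat > h.py <<'E'
from bench import *
import numpy as np, cv2
from scipy.spatial.transform import Rotation as R
def pl(n,u,v,z,c=None):
    c=c or get_calibration(n); T=c['world_from_camera']
    d=T[:3,:3]@np.array([(u-c['cx'])/c['fx'],(v-c['cy'])/c['fy'],1]); t=(z-T[2,3])/d[2]
    return T[:3,3]+t*d
def cloud(n,d,c=None):
    c=c or get_calibration(n); T=c['world_from_camera']
    v,u=np.mgrid[:d.shape[0],:d.shape[1]]
    P=np.stack([(u-c['cx'])/c['fx']*d,(v-c['cy'])/c['fy']*d,d],-1)
    return P@T[:3,:3].T+T[:3,3]
def snap(n,name,crop=None,f=1):
    c=get_calibration(n); p,d=camera(n)
    np.savez('pics/'+name+'.npz',p=p,d=d,W=c['world_from_camera'],k=np.array([c['fx'],c['fy'],c['cx'],c['cy']]))
    if crop: p=p[crop[1]:crop[3],crop[0]:crop[2]]
    cv2.imwrite('pics/'+name+'.png',cv2.resize(p[:,:,::-1],None,fx=f,fy=f,interpolation=cv2.INTER_CUBIC))
    return p,d,c
def rq(q): return R.from_quat([q[1],q[2],q[3],q[0]])
def delta(pos,Rt):
    """shift mm & rotvec in current tool axes to reach pos, Rt (Rotation)"""
    o=get_obs(); r=rq(o['eef_rot'])
    s=r.inv().apply(np.array(pos)-o['eef_pos'])*1000
    w=(r.inv()*Rt).as_rotvec()
    print('shift',s.round(1),'turn',w.round(3),'rows>=',max(np.linalg.norm(s)/41.7,np.degrees(np.linalg.norm(w))/7.16).round(1))
def down(yaw):
    """tool z down, tool y (jaw) at world heading yaw"""
    y=np.array([np.cos(yaw),np.sin(yaw),0]);z=np.array([0,0,-1.]);x=np.cross(y,z)
    return R.from_matrix(np.stack([x,y,z],1))
def inplane(yaw): 
    # choose nearer half-turn
    o=get_obs(); r=rq(o['eef_rot'])
    return min([down(yaw),down(yaw+np.pi)],key=lambda t:(r.inv()*t).magnitude())
E
python3 - <<'E'
from h import *
p,d,c=snap('top','t1')
P=cloud('top',d)
cr=lambda u,v:(120+u/2,80+v/2)
for nm,a,b in [('L',(173,298),(174,349)),('M',(254,152),(265,202)),('R',(343,286),(352,336))]:
    A=pl('top',*cr(*a),0.026);B=pl('top',*cr(*b),0.026);print(nm,A.round(3),B.round(3),np.linalg.norm(A-B).round(3))
    for q in(a,b):
        u,v=map(int,cr(*q));print('  depth',P[v,u].round(3))
for q in [(465,205),(650,200),(656,256),(466,262),(470,315),(638,306),(567,282),(566,253),(475,300),(630,290)]:
    u,v=map(int,cr(*q));print(q,P[v,u].round(3))
E
```

```text
L [0.461 0.332 0.026] [0.384 0.33  0.026] 0.076
  depth [0.46  0.332 0.035]
  depth [0.386 0.329 0.028]
M [0.682 0.21  0.026] [0.604 0.193 0.026] 0.08
  depth [0.682 0.209 0.028]
  depth [0.607 0.197 0.01 ]
R [0.472 0.077 0.026] [0.397 0.065 0.026] 0.076
  depth [0.472 0.078 0.028]
  depth [0.397 0.065 0.02 ]
(465, 205) [ 0.589 -0.108  0.05 ]
(650, 200) [ 0.598 -0.405 -0.002]
(656, 256) [ 0.509 -0.408 -0.001]
(466, 262) [ 0.506 -0.111  0.01 ]
(470, 315) [ 0.427 -0.116 -0.004]
(638, 306) [ 0.432 -0.373  0.005]
(567, 282) [ 0.472 -0.265  0.003]
(566, 253) [ 0.506 -0.25   0.096]
(475, 300) [ 0.447 -0.121  0.011]
(630, 290) [ 0.457 -0.363  0.003]
```

```bash
python3 - <<'E'
from h import *
z=np.load('pics/t1.npz');d=z['d'];P=cloud('top',d);p=z['p']
# lid region
X=P[178:212,355:446].reshape(-1,3)
X=X[(X[:,2]>0.04)]
A=np.c_[X[:,:2],np.ones(len(X))];
for _ in range(5):
    s=np.linalg.lstsq(A,X[:,2],rcond=None)[0];r=X[:,2]-A@s;k=abs(r)<0.006;X=X[k];A=A[k]
print(s,len(X),np.abs(r).std()); n=np.array([-s[0],-s[1],1]);n/=np.linalg.norm(n);print('tilt',np.arccos(n[2]),'dir',np.arctan2(n[1],n[0]))
print(X.min(0),X.max(0))
cv2.imwrite('pics/boxc.png',cv2.resize(p[165:250,335:460][:,:,::-1],None,fx=6,fy=6,interpolation=cv2.INTER_CUBIC))
p,d,c=snap('scene','s1',(300,180,480,290),4)
E
```

```text
[-0.89614517  0.05240776  0.57934624] 318 0.0012519898475436529
tilt 0.7315298043664883 dir -0.05841479287170266
[ 0.51772802 -0.37505125  0.05933202] [ 0.5715571  -0.11442886  0.09850854]
```

View pics/boxc.png

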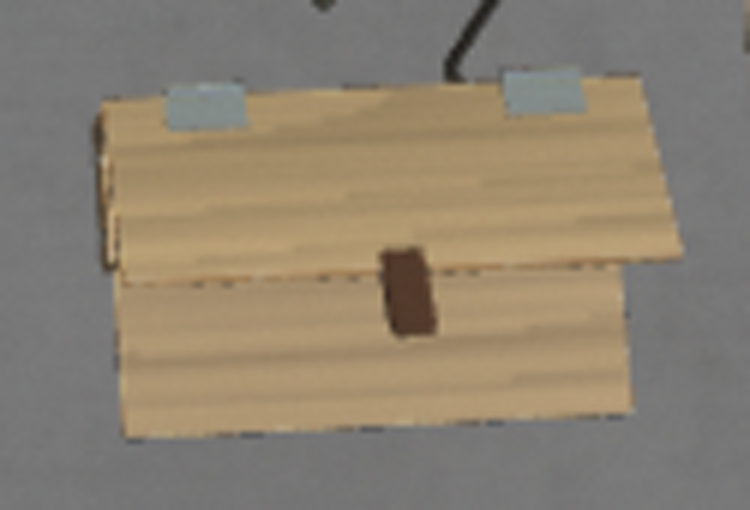

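View pics/s1.png

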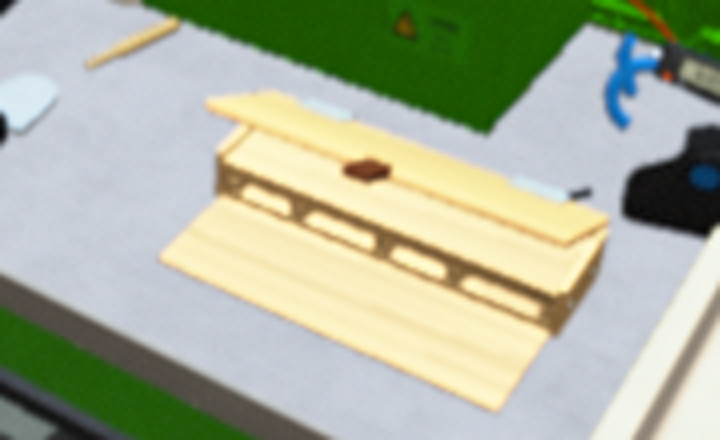

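```bash
python3 - <<'E'
from h import *
f=lambda u,v,z:pl('top',335+u/6,165+v/6,z)
A=f(124,437,.004);B=f(632,412,.004);print(A,B,np.linalg.norm(A-B));d=(A-B)/np.linalg.norm(A-B);yaw=np.arctan2(-d[0],d[1]);print('yaw',yaw)
x=np.array([np.cos(yaw),np.sin(yaw),0]);o=(A+B)/2+x*.082;print('origin',o)
hl=f(103,100,.049);hr=f(642,76,.049);print('hinge ends',hl,hr,np.linalg.norm(hl-hr), 'mid',(hl+hr)/2,'from origin',(hl+hr)/2-o, 'yaw',np.arctan2(-(hl-hr)[0],(hl-hr)[1]))
H=o+x*.082;
# lid front edge corners for angle
for th in np.arange(.3,.9,.1):
    z=.045+.110*np.sin(th); L=f(121,283,z);Rr=f(683,260,z);m=(L+Rr)/2;print(th,'dist from hinge',(H-m)@x,'expect',.110*np.cos(th),'width',np.linalg.norm(L-Rr))
g=lambda u,v,z:pl('scene',300+u/4,180+v/4,z)
A=g(162,258,.004);B=g(498,410,.004);print('scene',A,B,np.linalg.norm(A-B));o2=(A+B)/2+x*.082;print(o2,np.arctan2(-(A-B)[0],(A-B)[1]))
E
```

```text
[ 0.42372947 -0.117072    0.004     ] [ 0.42962997 -0.37776908  0.004     ] 0.26076384940483843
yaw 0.022629691984515775
origin [ 0.50865872 -0.24556506  0.004     ]
hinge ends [ 0.59001577 -0.10886413  0.049     ] [ 0.5957636  -0.38179662  0.049     ] 0.27299300884890976 mid [ 0.59288969 -0.24533038  0.049     ] from origin [0.08423097 0.00023468 0.045     ] yaw 0.021056423477098928
0.3 dist from hinge 0.09479168851174594 expect 0.10508701380381666 width 0.2763526154482552
0.4 dist from hinge 0.09601473888714579 expect 0.10131670934031736 width 0.2743285309098417
0.5 dist from hinge 0.09718710865209447 expect 0.096534081807941 width 0.2723883201366263
0.6000000000000001 dist from hinge 0.0982970838754347 expect 0.09078691764006461 width 0.27055136907330607
0.7000000000000002 dist from hinge 0.09933357405164368 expect 0.0841326406012937 width 0.26883603192769084
0.8000000000000003 dist from hinge 0.10028622291349902 expect 0.07663773802818818 width 0.2672594477815243
0.9000000000000001 dist from hinge 0.10114551190847684 expect 0.06837709650977308 width 0.2658373693424454
scene [ 0.42545851 -0.11954902  0.004     ] [ 0.43081196 -0.37837725  0.004     ] 0.2588835914489021
[ 0.51011424 -0.24710766  0.004     ] 0.020680457236734066
```

```bash
python3 - <<'E'
from h import *
import bench; print([n for n in dir(bench) if not n.startswith('_')])
try: print(bench.tip_extent)
except Exception as e: print(e)
print(pl('top',335+408/6,165+293/6,.113))
print(rq(get_obs()['eef_rot']).as_matrix().round(2))
yaw=.0215
delta([.45,.15,.30],inplane(np.pi/2+yaw))
delta([.477,-.2465,.22],inplane(np.pi/2+yaw))
snap('wrist','w0')
E
```

```text
['MotionError', 'camera', 'get_calibration', 'get_obs', 'hand_in', 'tip_extent']
0.014
[ 0.48121805 -0.24508692  0.113     ]
[[-0.91  0.42 -0.  ]
 [ 0.42  0.91 -0.  ]
 [ 0.   -0.   -1.  ]]
shift [-346.  -250.3  -55. ] turn [-0.001 -0.    -0.453] rows>= 10.3
shift [-536.4 -599.    25.3] turn [-0.001 -0.    -0.453] rows>= 19.3
```

```bash
python3 -m jog '[[[-346,-250,-75],[0,0,-0.453],1],[[-346,-250,-75],[0,0,-0.453],1],[[-346,-250,-75],[0,0,-0.453],1],[[-346,-250,-75],[0,0,-0.453],1],[[-346,-250,-75],[0,0,-0.453],1],[[-346,-250,-75],[0,0,-0.453],1],[[-346,-250,-75],[0,0,-0.453],1],[[-346,-250,-75],[0,0,-0.453],1],[[-346,-250,-75],[0,0,-0.453],1],[[-346,-250,-75],[0,0,-0.453],1],[[-346,-250,-75],[0,0,-0.453],1],[[-346,-250,-75],[0,0,-0.453],1],[[-346,-250,-75],[0,0,-0.453],1],[[-346,-250,-75],[0,0,-0.453],1]]'; python3 - <<'E'
from h import *
snap('wrist','w1')
print(rq(get_obs()['eef_rot']).as_matrix().round(3))
delta([.474,-.246,.19],inplane(np.pi/2+.0215))
E
```

```text
time_s: 1.47
eef_pos: [0.4498, 0.1505, 0.3198]
eef_rot: [-0.001, -0.01, 1.0, -0.0]
wrist_force: [-0.6, 0.7, -0.3]
opening: 1.003
[[-1.    -0.022 -0.001]
 [-0.022  1.    -0.   ]
 [ 0.001 -0.    -1.   ]]
shift [ -15.9 -397.4  129.8] turn [-0.    -0.001  0.   ] rows>= 10.0
```

View pics/w1.png

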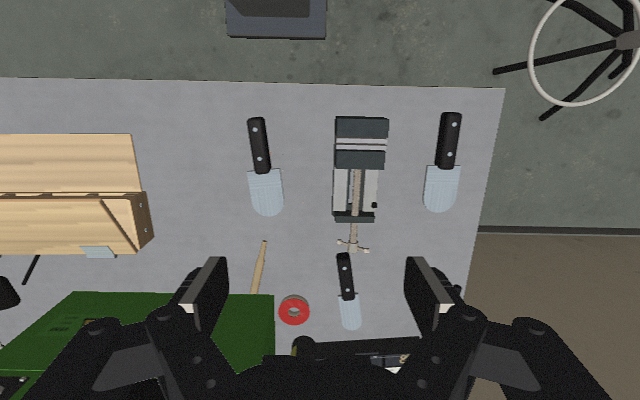

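```bash
python3 -m jog '[[[-16,-397,100],[0,0,0],1],[[-16,-397,100],[0,0,0],1],[[-16,-397,100],[0,0,0],1],[[-16,-397,100],[0,0,0],1],[[-16,-397,100],[0,0,0],1],[[-16,-397,100],[0,0,0],1],[[-16,-397,100],[0,0,0],1],[[-16,-397,100],[0,0,0],1],[[-16,-397,100],[0,0,0],1],[[-16,-397,100],[0,0,0],1],[[-16,-397,100],[0,0,0],1],[[-16,-397,100],[0,0,0],1]]'; python3 - <<'E'
from h import *
snap('wrist','w2')
E
```

```text
time_s: 2.52
eef_pos: [0.4739, -0.2454, 0.2185]
eef_rot: [-0.001, -0.011, 1.0, 0.001]
wrist_force: [0.4, 0.8, 0.2]
opening: 1.0
```

View pics/w2.png

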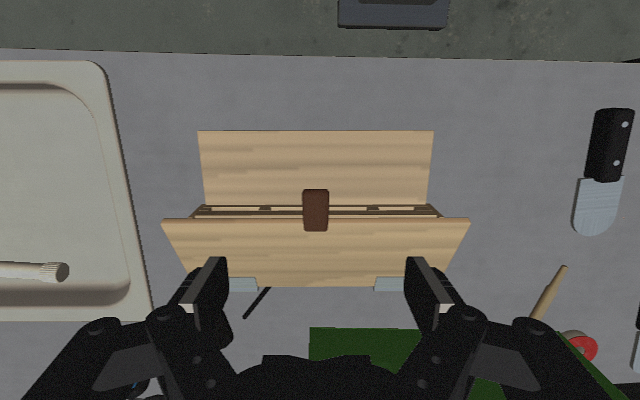

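```bash
python3 - <<'E'
from h import *
z=np.load('pics/w2.npz');k=z['k'];c=dict(fx=k[0],fy=k[1],cx=k[2],cy=k[3],world_from_camera=z['W'])
A=pl('',433.5,130.5,.004,c);B=pl('',198.5,131,.004,c);print(A,B,np.linalg.norm(A-B));d=(A-B)/np.linalg.norm(A-B);yaw=np.arctan2(-d[0],d[1]);x=np.array([np.cos(yaw),np.sin(yaw),0]);print('yaw',yaw,'o',(A+B)/2+.082*x)
for th in(.4,.5,.6): 
    zz=.045+.146*np.sin(th)+.01*np.cos(th); t=pl('',315.5,190,zz,c); print(th,t,'exp x',.5906-.146*np.cos(th)+.01*np.sin(th))
P=cloud('',z['d'],c);print(P[210,316],P[200,316],P[250,250],P[225,300],P[275,300])
E
```

```text
[ 0.42583449 -0.11720048  0.004     ] [ 0.43153878 -0.37608429  0.004     ] 0.2589466432601699
yaw 0.02203059755544808 o [ 0.51066674 -0.24483602  0.004     ]
0.4 [ 0.46444075 -0.24649145  0.11106569] exp x 0.4600192782986653
0.5 [ 0.46059038 -0.24656433  0.12377195] exp x 0.4672672013500476
0.6 [ 0.45697852 -0.24663269  0.13569116] exp x 0.47574742495713734
[ 0.48128566 -0.24575006  0.11205476] [ 0.47074226 -0.24596972  0.11758574] [ 0.53431473 -0.3081549   0.08353427] [ 0.49982974 -0.25936291  0.10070374] [ 0.57333667 -0.2608436   0.0641811 ]
```

```bash
python3 -m jog '[[[1,0,35],[0,0,0],1],[[1,0,70],[0,0,0],1],[[1,0,95],[0,0,0],0.8],[[1,0,112],[0,0,0],0.6],[[1,0,112],[0,0,0],0.4],[[1,0,112],[0,0,0],0.2],[[1,0,112],[0,0,0],0],[[1,0,112],[0,0,0],0],[[1,0,112],[0,0,0],0],[[1,0,112],[0,0,0],0]]'
```

```text
time_s: 3.4
eef_pos: [0.4742, -0.2457, 0.1092]
eef_rot: [0.0, -0.011, 1.0, -0.001]
wrist_force: [-0.6, -4.9, 2.1]
opening: 0.243
```

```bash
python3 - <<'E'
import numpy as np
p=lambda t:np.array([-136.7*np.cos(t)+5*np.sin(t),136.7*np.sin(t)+5*np.cos(t)])
for t in np.arange(.55,1.4,.06): d=p(t)-p(.49); print(round(t,2),(-d).round(0))
E
```

```text
0.55 [-4. -7.]
0.61 [ -9. -14.]
0.67 [-14. -20.]
0.73 [-20. -26.]
0.79 [-26. -32.]
0.85 [-32. -37.]
0.91 [-38. -42.]
0.97 [-45. -47.]
1.03 [-52. -51.]
1.09 [-59. -55.]
1.15 [-67. -58.]
1.21 [-75. -61.]
1.27 [-83. -63.]
1.33 [-91. -65.]
1.39 [-99. -67.]
```

```bash
python3 -m jog '[[[-4,0,-7],[0,0,0],0],[[-9,0,-14],[0,0,0],0],[[-14,0,-20],[0,0,0],0],[[-20,0,-26],[0,0,0],0],[[-26,0,-32],[0,0,0],0],[[-32,0,-37],[0,0,0],0]]'
```

```text
time_s: 3.9
eef_pos: [0.5055, -0.245, 0.146]
eef_rot: [-0.001, -0.011, 1.0, -0.001]
wrist_force: [-2.0, -5.4, -7.8]
opening: 0.244
```

```bash
python3 -m jog '[[[-6,0,-5],[0,0,0],0],[[-13,0,-10],[0,0,0],0],[[-20,0,-14],[0,0,0],0],[[-27,0,-18],[0,0,0],0],[[-35,0,-21],[0,0,0],0],[[-43,0,-24],[0,0,0],0],[[-51,0,-26],[0,0,0],0],[[-59,0,-28],[0,0,0],0],[[-64,0,-29],[0,0,0],0],[[-64,0,-29],[0,0,0],0]]'
```

```text
time_s: 4.73
eef_pos: [0.5693, -0.2435, 0.1752]
eef_rot: [-0.002, -0.012, 1.0, -0.001]
wrist_force: [-1.4, -3.5, -0.4]
opening: 0.24
```

```bash
python3 -m jog '[[[0,0,0],[0,0,0],0.5],[[0,0,0],[0,0,0],0.7],[[0,0,0],[0,0,0],0.7],[[0,0,-35],[0,0,0],0.8],[[0,0,-70],[0,0,0],1],[[40,0,-110],[0,0,0],1],[[80,20,-130],[0,0,0],1],[[120,60,-130],[0,0,0],1],[[120,100,-130],[0,0,0],1],[[120,140,-130],[0,0,0],1],[[120,180,-130],[0,0,0],1],[[120,220,-130],[0,0,0],1],[[120,260,-130],[0,0,0],1],[[120,300,-130],[0,0,0],1],[[120,320,-130],[0,0,0],1],[[120,320,-130],[0,0,0],1]]'; python3 - <<'E'
from h import *
snap('wrist','w3')
snap('top','t3')
E
```

```text
time_s: 6.07
eef_pos: [0.4415, 0.0796, 0.3056]
eef_rot: [-0.001, -0.015, 1.0, 0.0]
wrist_force: [0.5, -0.5, -0.7]
opening: 1.0
```

View pics/w3.png

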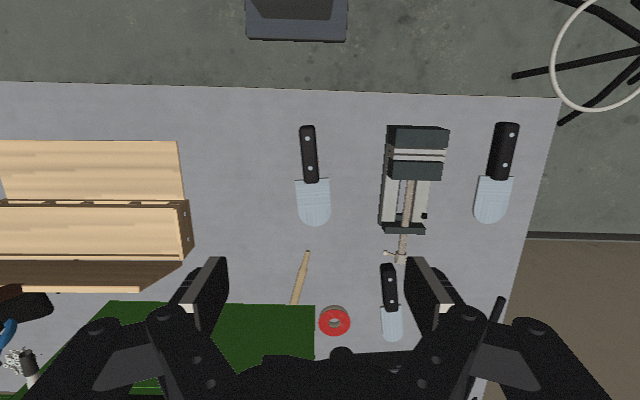

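View pics/t3.png

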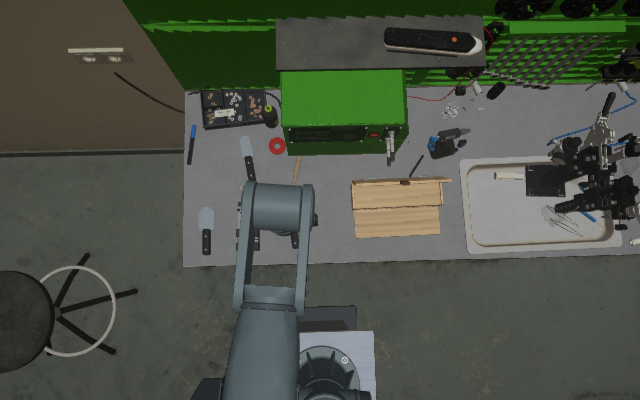

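```bash
python3 - <<'E'
import cv2
p=cv2.imread('pics/w3.png'); cv2.imwrite('pics/w3c.png',cv2.resize(p[115:235,280:350],None,fx=5,fy=5,interpolation=cv2.INTER_CUBIC))
E
```

```text
(no output)
```

View pics/w3c.png

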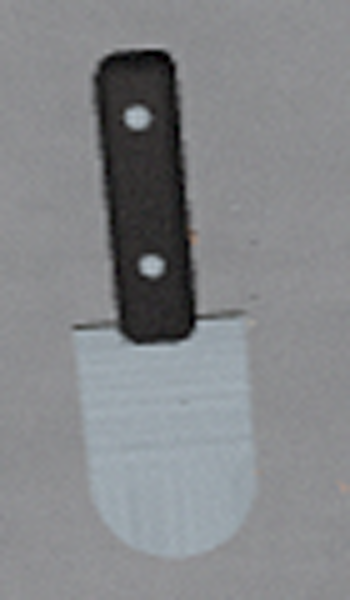

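```bash
cat >> h.py <<'E'
def ld(name):
    z=np.load('pics/'+name+'.npz');k=z['k'];return dict(fx=k[0],fy=k[1],cx=k[2],cy=k[3],world_from_camera=z['W'])
def spat(name,off,f,end,front,tip,sh,base=0):
    c=ld(name); g=lambda q,z:pl('',off[0]+q[0]/f,off[1]+q[1]/f,z+base,c)
    E=g(end,.028);F=g(front,.028);T=g(tip,.0165);S=g(sh,.0165)
    yaw=np.arctan2(*(T-E)[1::-1]);a=np.array([np.cos(yaw),np.sin(yaw),0])
    print('handle len',np.linalg.norm(F-E),'tip-shoulder',np.linalg.norm(T-S),'tip-end(146)',np.linalg.norm((T-E)[:2]),'yaws',yaw,np.arctan2(*(F-E)[1::-1]),np.arctan2(*(T-S)[1::-1]))
    for q,o in((E,.060),(F,-.018),(T,-.086),(S,-.018)): print('  origin est',(q+a*o)[:2].round(4))
    return yaw
E
python3 - <<'E'
from h import *
yaw=spat('w3',(280,115),5,(136,50),(157,343),(175,558),(160,321))
E
```

```text
handle len 0.07899831969630527 tip-shoulder 0.07276737769836622 tip-end(146) 0.1486177812005595 yaws 0.0952420412301174 0.09264926538905022 0.08549955940823305
  origin est [0.4558 0.0721]
  origin est [0.4568 0.072 ]
  origin est [0.4584 0.0724]
  origin est [0.4536 0.0726]
```

```bash
python3 - <<'E'
from h import *
delta([.456,.0722,.10],inplane(np.pi/2+.093))
delta([.456,.0722,.017],inplane(np.pi/2+.093))
E
```

```text
shift [-14.3  -3.2 205.3] turn [-0.002 -0.003 -0.066] rows>= 4.9
shift [-14.5  -3.  288.3] turn [-0.002 -0.003 -0.066] rows>= 6.9
```

```bash
python3 -m jog '[[[-14,-3,205],[0,0,-0.066],1],[[-14,-3,205],[0,0,-0.066],1],[[-14,-3,205],[0,0,-0.066],1],[[-14,-3,205],[0,0,-0.066],1],[[-14,-3,205],[0,0,-0.066],1],[[-14,-3,235],[0,0,-0.066],1],[[-14,-3,265],[0,0,-0.066],1],[[-14,-3,280],[0,0,-0.066],1],[[-14,-3,288],[0,0,-0.066],1],[[-14,-3,288],[0,0,-0.066],1]]'; python3 - <<'E'
from h import *
snap('wrist','w4')
E
```

```text
time_s: 7.0
eef_pos: [0.4545, 0.071, 0.0158]
eef_rot: [-0.003, -0.045, 0.999, -0.001]
wrist_force: [-0.5, 1.0, 0.5]
opening: 1.001
```

View pics/w4.png

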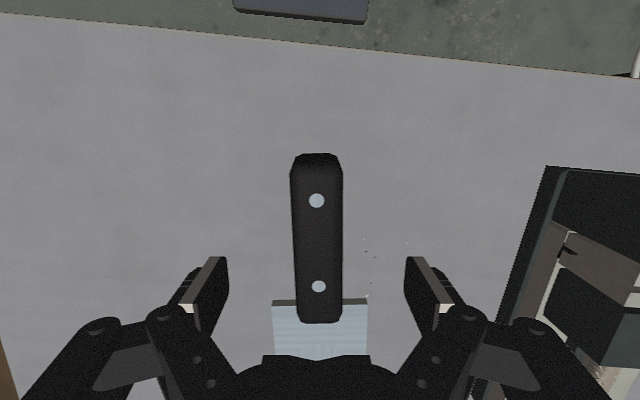

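```bash
python3 -m jog '[[[0,0,-2],[0,0,0],0.6],[[0,0,-2],[0,0,0],0.3],[[0,0,-2],[0,0,0],0],[[0,0,-2],[0,0,0],0],[[0,0,-2],[0,0,0],0],[[0,0,-2],[0,0,0],0],[[0,0,-2],[0,0,0],0],[[0,0,-2],[0,0,0],0]]'; python3 -m jog '[[[0,0,-30],[0,0,0],0],[[0,0,-60],[0,0,0],0],[[0,0,-80],[0,0,0],0],[[0,0,-80],[0,0,0],0]]'; python3 - <<'E'
from h import *
snap('wrist','w5')
yb=.0218
delta([.418,-.2125,.13],inplane(np.pi/2+yb))
E
```

```text
time_s: 7.72
eef_pos: [0.4562, 0.0713, 0.0201]
eef_rot: [-0.001, -0.046, 0.999, -0.001]
wrist_force: [-1.5, -0.4, 7.1]
opening: 0.244
time_s: 8.05
eef_pos: [0.4594, 0.0714, 0.1042]
eef_rot: [0.003, -0.046, 0.999, -0.002]
wrist_force: [0.8, 0.3, -1.9]
opening: 0.242
shift [  66.  -279.1  -27.2] turn [-0.003  0.003  0.07 ] rows>= 6.9
```

View pics/w5.png

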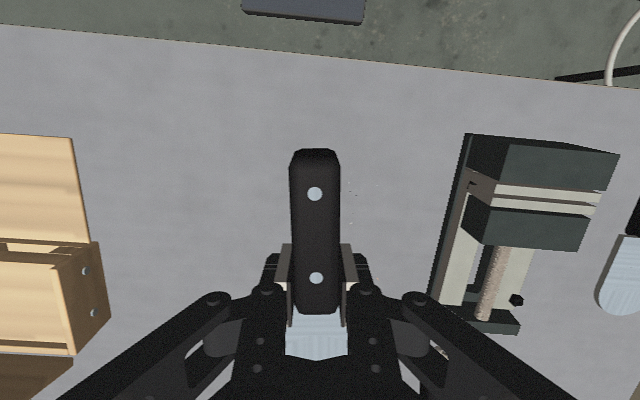

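```bash
cat >> h.py <<'E'
YB=.0218; BO=np.array([.5095,-.2452])
def box(x,y):
    c,s=np.cos(YB),np.sin(YB); return BO+np.array([c*x-s*y,s*x+c*y])
def tobox(p):
    c,s=np.cos(YB),np.sin(YB); d=np.array(p)[:2]-BO; return np.array([c*d[0]+s*d[1],-s*d[0]+c*d[1]])
E
python3 - <<'E'
from h import *
delta([*box(.004-.100,.031),.10],inplane(np.pi/2+YB))
E
```

```text
shift [  71.5 -282.3    2.8] turn [-0.003  0.003  0.07 ] rows>= 7.0
```

```bash
python3 -m jog '[[[10,-40,3],[0,0,0.01],0],[[20,-80,3],[0,0,0.02],0],[[30,-120,3],[0,0,0.03],0],[[40,-160,3],[0,0,0.04],0],[[50,-200,3],[-0.003,0.003,0.05],0],[[61,-240,3],[-0.003,0.003,0.06],0],[[71,-270,3],[-0.003,0.003,0.07],0],[[71,-282,3],[-0.003,0.003,0.07],0],[[71,-282,3],[-0.003,0.003,0.07],0],[[71,-282,3],[-0.003,0.003,0.07],0]]'; python3 - <<'E'
from h import *
snap('wrist','w6')
snap('scene','s6',(290,150,490,290),4)
o=get_obs();print(tobox(o['eef_pos']),rq(o['eef_rot']).as_matrix().round(3))
E
```

```text
time_s: 8.93
eef_pos: [0.4125, -0.2153, 0.0984]
eef_rot: [-0.001, -0.01, 1.0, 0.001]
wrist_force: [0.3, 0.8, -2.6]
opening: 0.241
[-0.09601525  0.03319069] [[-1.    -0.023 -0.002]
 [-0.023  1.     0.002]
 [ 0.002  0.002 -1.   ]]
```

View pics/w6.png

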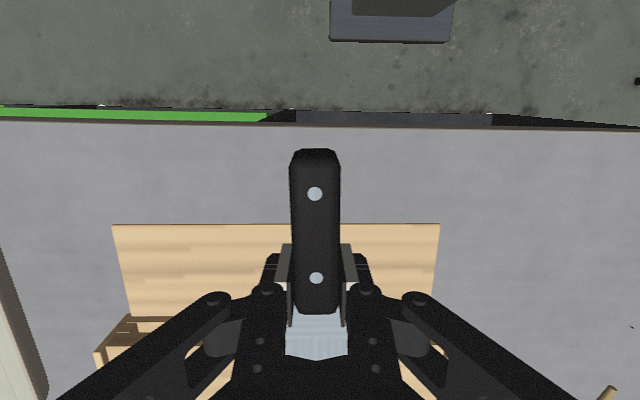

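View pics/s6.png

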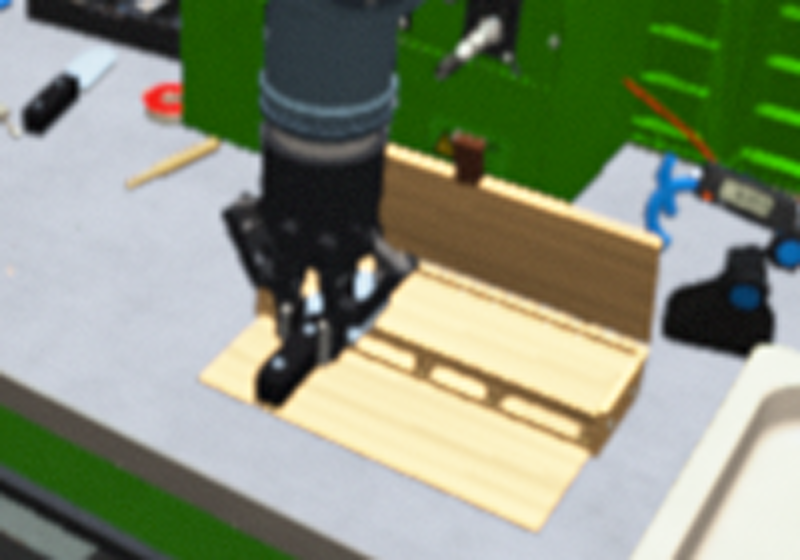

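```bash
python3 - <<'E'
from h import *
c=ld('w6')
A=pl('',440,224,.004,c);B=pl('',112.5,224.5,.004,c);print(tobox(A),tobox(B),np.linalg.norm(A-B),np.arctan2(-(A-B)[0],(A-B)[1]))
# held handle axis in box frame, z top = TCP-.006+.014
zt=.0984+.008
E_=pl('',315.5,149,zt,c);F=pl('',316.5,313,zt,c);print('held end/front',tobox(E_),tobox(F))
delta([*box(-.096,.031),.050],inplane(np.pi/2+YB))
E
```

```text
[-0.08129761  0.12972059] [-0.08168017 -0.12946628] 0.2591871492843204 0.020324004780392098
held end/front [-0.1578432   0.03129851] [-0.07958601  0.03155038]
shift [-0.1 -2.3 48.7] turn [ 0.002 -0.002  0.001] rows>= 1.2
```

```bash
python3 -m jog '[[[0,-1,30],[0.002,-0.002,0],0],[[0,-1,55],[0.002,-0.002,0],0],[[0,-1,72],[0.002,-0.002,0],0],[[0,-1,72],[0.002,-0.002,0],0],[[0,-1,72],[0.002,-0.002,0],0]]'; python3 - <<'E'
from h import *
o=get_obs();print(tobox(o['eef_pos']),rq(o['eef_rot']).as_matrix().round(3))
snap('scene','s7',(290,150,490,290),4)
E
```

```text
time_s: 9.45
eef_pos: [0.4123, -0.213, 0.026]
eef_rot: [-0.001, -0.013, 1.0, 0.001]
wrist_force: [0.3, -0.2, -1.9]
opening: 0.243
[-0.09646437  0.03432234] [[-1.    -0.025 -0.002]
 [-0.025  1.     0.002]
 [ 0.002  0.002 -1.   ]]
```

View pics/s7.png

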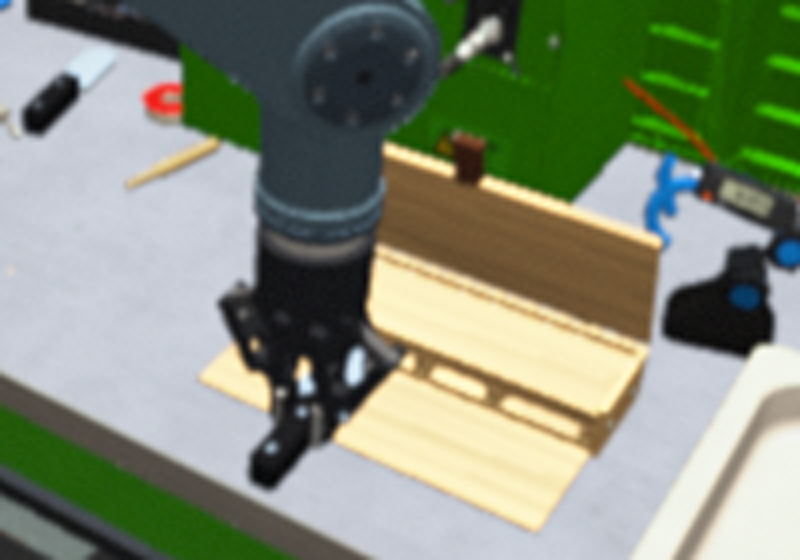

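```bash
python3 - <<'E'
from h import *
for i in range(4):
    o=get_obs();print(o['eef_pos'].round(4),o['q'].round(4)); camera('wrist')
snap('wrist','w7')
E
```

```text
[ 0.4128 -0.2137  0.0268] [-7.3400e-01  2.7580e-01  2.0145e+00  3.0000e-04  8.5220e-01 -2.3299e+00]
[ 0.4132 -0.2143  0.0273] [-7.345e-01  2.751e-01  2.014e+00  3.000e-04  8.521e-01 -2.330e+00]
[ 0.4133 -0.2147  0.0275] [-7.3480e-01  2.7460e-01  2.0137e+00  2.0000e-04  8.5200e-01 -2.3300e+00]
[ 0.4134 -0.2149  0.0277] [-7.3520e-01  2.7450e-01  2.0136e+00  2.0000e-04  8.5190e-01 -2.3301e+00]
```

View pics/w7.png

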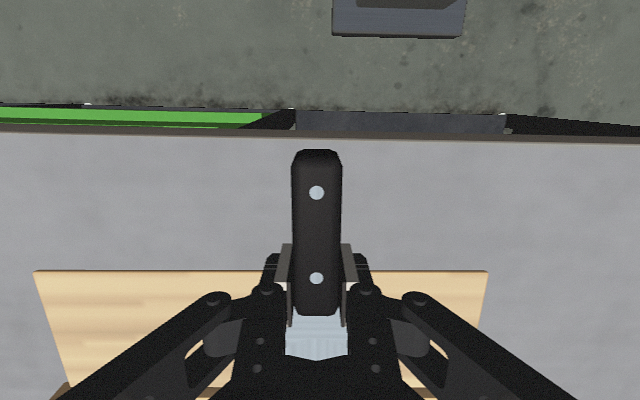

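```bash
cat >> h.py <<'E'
def held(name,right,left,end,front,dz=.008):
    c=ld(name); 
    A=pl('',*right,.004,c);B=pl('',*left,.004,c);print('floor',tobox(A).round(4),tobox(B).round(4),np.linalg.norm(A-B),np.arctan2(-(A-B)[0],(A-B)[1]))
    zt=get_obs()['eef_pos'][2]+dz
    E_=pl('',*end,zt,c);F=pl('',*front,zt,c);m=tobox((A+B)/2);print('held end/front',tobox(E_).round(4),tobox(F).round(4),'len',np.linalg.norm(E_-F),'rel to floor mid',(tobox(F)-m).round(4))
E
python3 - <<'E'
from h import *
held('w7',(488,270.5),(33,271),(317,150),(317,315))
o=get_obs();print(tobox(o['eef_pos']),o['eef_pos'])
E
```

```text
floor [-0.0825  0.1296] [-0.0817 -0.1304] 0.26004731518164637 0.024952950681756392
held end/front [-0.1567  0.0319] [-0.0775  0.0321] len 0.07913404829712295 rel to floor mid [0.0045 0.0325]
[-0.09560884  0.03214139] [ 0.41321325 -0.21515036  0.02753605]
```

```bash
python3 -m jog '[[[-4,-1,2],[0.002,-0.002,0],0],[[-10,-1,2],[0.002,-0.002,0],0],[[-16,-1,2],[0.002,-0.002,0],0],[[-22,-1,2],[0.002,-0.002,0],0],[[-28,-1,2],[0.002,-0.002,0],0],[[-30,-1,2],[0.002,-0.002,0],0],[[-30,-1,2],[0.002,-0.002,0],0]]'; python3 - <<'E'
from h import *
o=get_obs();print(tobox(o['eef_pos']),rq(o['eef_rot']).as_matrix().round(3))
snap('wrist','w8')
snap('scene','s8',(290,150,490,290),4)
E
```

```text
time_s: 10.33
eef_pos: [0.4319, -0.2138, 0.0225]
eef_rot: [-0.011, -0.012, 1.0, 0.002]
wrist_force: [-49.0, -11.3, 17.5]
opening: 0.24
[-0.07687845  0.03311972] [[-0.999 -0.025 -0.022]
 [-0.025  1.     0.004]
 [ 0.022  0.005 -1.   ]]
```

View pics/w8.png

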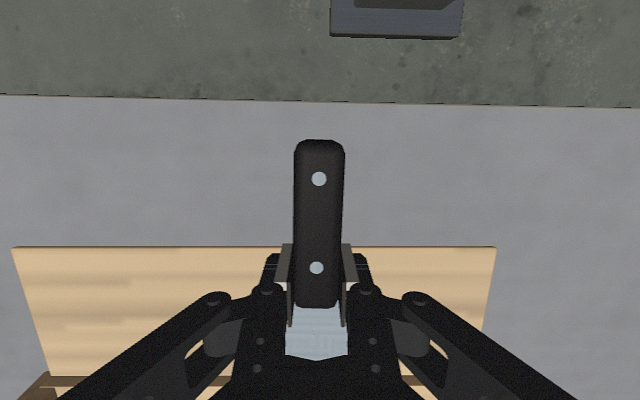

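View pics/s8.png

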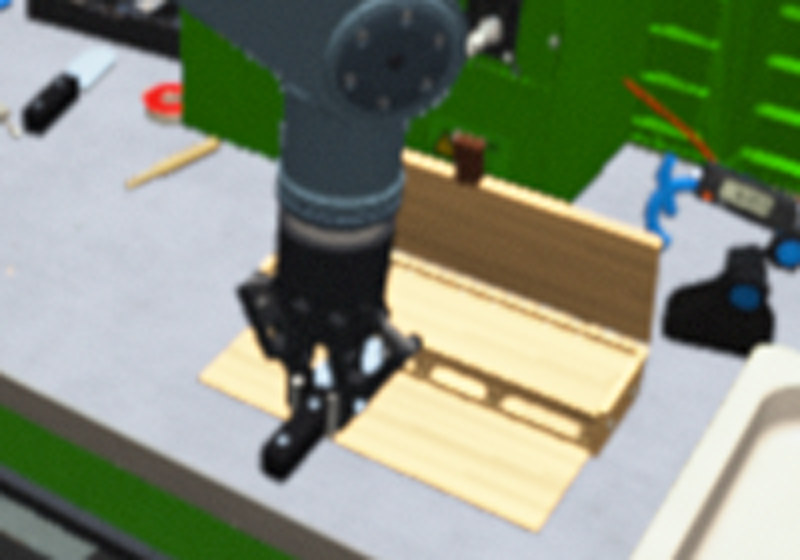

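```bash
python3 -m jog '[[[10,0,-3],[0,0,0],0],[[18,0,-4],[0,0.0,0],0],[[18,0,-4],[0,0.0,0],0],[[18,0,-4],[0,0,0],0],[[18,0,-4],[0,0,0],0]]'; python3 - <<'E'
from h import *
o=get_obs();print(tobox(o['eef_pos']),rq(o['eef_rot']).as_matrix().round(3))
snap('wrist','w9')
c=ld('w9');d=np.load('pics/w9.npz')['d'];P=cloud('',d,c)
r=rq(o['eef_rot']);T=r.inv().apply(P.reshape(-1,3)-o['eef_pos']).reshape(P.shape)*1000
for v in range(150,360,12): print(v,T[v,314:322].mean(0).round(1), T[v,300].round(1))
E
```

```text
time_s: 10.85
eef_pos: [0.4154, -0.2147, 0.0274]
eef_rot: [-0.01, -0.012, 1.0, 0.002]
wrist_force: [-0.3, -0.9, -1.6]
opening: 0.245
[-0.09345179  0.03256577] [[-1.    -0.024 -0.02 ]
 [-0.024  1.     0.003]
 [ 0.02   0.004 -1.   ]]
150 [60.7  0.  -5.2] [60.5 -7.1 -3.9]
162 [56.   0.  -6.2] [55.9 -7.1 -5.7]
174 [51.2  0.  -7.1] [50.9 -7.2 -6.1]
186 [46.2  0.  -7.4] [45.8 -7.3 -6.2]
198 [40.9  0.  -7.5] [40.6 -7.3 -6.6]
210 [35.7  0.  -7.9] [36.  -7.3 -8.6]
222 [30.2  0.  -8. ] [30.3 -7.5 -8. ]
234 [24.7  0.1 -8.1] [24.3 -7.6 -7.2]
246 [19.4  0.  -9.1] [19.1 -7.6 -8.4]
258 [13.6  0.1 -9.4] [ 14.1  -7.6 -10.2]
270 [  8.1   0.1 -10.1] [ 7.9 -7.7 -9.9]
282 [  2.    0.  -10.3] [  1.8  -7.8 -10. ]
294 [ -4.    0.1 -10.8] [ -3.9  -7.9 -11. ]
306 [-11.1   0.1 -10.1] [-11.1  -8.1 -10. ]
318 [-25.7   0.1  -0.7] [-26.3  -8.8   0. ]
330 [-32.7   0.1  -1.2] [-33.   -8.9  -0.9]
342 [-40.    0.1  -1.7] [-39.8  -9.   -1.9]
354 [-47.6   0.1  -2. ] [-46.8  -9.1  -2.8]
```

View pics/w9.png

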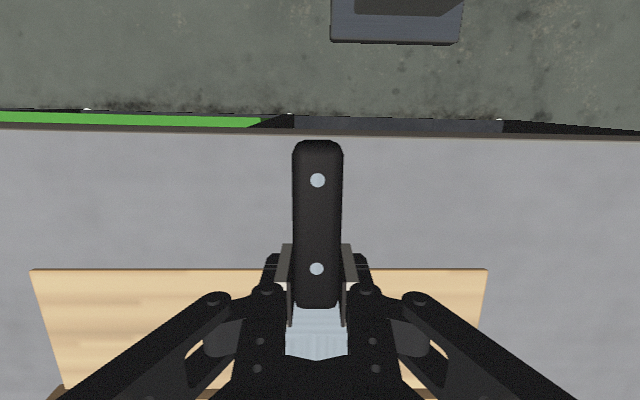

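```bash
cat >> h.py <<'E'
def pitch(name,o):
    c=ld(name);d=np.load('pics/'+name+'.npz')['d'];P=cloud('',d,c)
    r=rq(o['eef_rot']);W=P.reshape(P.shape)
    T=r.inv().apply(P.reshape(-1,3)-o['eef_pos']).reshape(P.shape)*1000
    sel=T[150:310,308:326].reshape(-1,3);sel=sel[(sel[:,2]<0)&(sel[:,0]<56)&(sel[:,0]>-10)&(sel[:,2]>-25)]
    s=np.polyfit(sel[:,0],sel[:,2],1); b=T[325:355,308:326].reshape(-1,3); sb=np.polyfit(b[:,0],b[:,2],1)
    print('tool frame: slope handle',s.round(3),'(+=nose up) at x=0 z of handle top',s[1].round(1),'blade slope',sb.round(3),'tool tilt x->up',r.as_matrix()[2,0].round(4), 'world nose-up',(s[0]-r.as_matrix()[2,0]).round(4))
    f=T[150:310]; 
E
python3 - <<'E'
from h import *
o=get_obs()
from types import SimpleNamespace
# older pics: reconstruct tool pose from camera pose: constant tool->cam
r=rq(o['eef_rot']).as_matrix();Tt=np.eye(4);Tt[:3,:3]=r;Tt[:3,3]=o['eef_pos']
X=np.linalg.inv(Tt)@ld('w9')['world_from_camera']
for n in ['w4','w5','w6','w7','w8','w9']:
    t=ld(n)['world_from_camera']@np.linalg.inv(X); q=R.from_matrix(t[:3,:3]).as_quat()
    print(n,t[:3,3].round(4));pitch(n,dict(eef_pos=t[:3,3],eef_rot=[q[3],*q[:3]]))
E
```

```text
w4 [0.4543 0.0712 0.0158]
tool frame: slope handle [ 1.3000e-02 -1.3105e+01] (+=nose up) at x=0 z of handle top -13.1 blade slope [ -0.766 -31.401] tool tilt x->up 0.0062 world nose-up 0.0064
w5 [0.4593 0.0715 0.1041]
tool frame: slope handle [ 2.000e-03 -8.716e+00] (+=nose up) at x=0 z of handle top -8.7 blade slope [ -0.672 -26.148] tool tilt x->up -0.0049 world nose-up 0.0072
w6 [ 0.4124 -0.2152  0.0984]
tool frame: slope handle [ 3.000e-03 -8.748e+00] (+=nose up) at x=0 z of handle top -8.7 blade slope [ -0.491 -18.336] tool tilt x->up 0.0023 world nose-up 0.001
w7 [ 0.4133 -0.215   0.0276]
tool frame: slope handle [ 0.036 -9.42 ] (+=nose up) at x=0 z of handle top -9.4 blade slope [ -0.769 -30.852] tool tilt x->up -0.0011 world nose-up 0.0367
w8 [ 0.4319 -0.2136  0.0225]
tool frame: slope handle [  0.087 -10.411] (+=nose up) at x=0 z of handle top -10.4 blade slope [ -0.834 -34.121] tool tilt x->up 0.0225 world nose-up 0.0644
w9 [ 0.4153 -0.2146  0.0274]
tool frame: slope handle [  0.073 -10.386] (+=nose up) at x=0 z of handle top -10.4 blade slope [ -0.679 -28.016] tool tilt x->up 0.0199 world nose-up 0.0532
```

```bash
cat >> h.py <<'E'
def tilt(yaw,a):
    """down at yaw with tool x raised by a (nose of held spatula pitched down relative)"""
    b=inplane(yaw); return b*R.from_rotvec([0,a,0])
E
python3 - <<'E'
from h import *
delta([*box(-.0935,.031),.0235],tilt(np.pi/2+YB,.073))
E
```

```text
shift [-0.1 -1.7  3.8] turn [0.004 0.053 0.003] rows>= 0.4
```

```bash
python3 -m jog '[[[0,-0.5,0],[0.001,0.012,0.001],0],[[0,-1,1],[0.002,0.025,0.002],0],[[0,-1.7,2],[0.004,0.04,0.003],0],[[0,-1.7,3],[0.004,0.053,0.003],0],[[0,-1.7,3.8],[0.004,0.053,0.003],0],[[0,-1.7,3.8],[0.004,0.053,0.003],0],[[0,-1.7,3.8],[0.004,0.053,0.003],0],[[0,-1.7,3.8],[0.004,0.053,0.003],0]]'; python3 - <<'E'
from h import *
o=get_obs();print(tobox(o['eef_pos']))
snap('wrist','w10');pitch('w10',o)
E
```

```text
time_s: 11.57
eef_pos: [0.4151, -0.2162, 0.0234]
eef_rot: [-0.037, -0.011, 0.999, -0.001]
wrist_force: [-0.1, -0.6, -0.7]
opening: 0.247
[-0.09371261  0.03109242]
tool frame: slope handle [  0.07  -10.282] (+=nose up) at x=0 z of handle top -10.3 blade slope [ -0.897 -36.311] tool tilt x->up 0.073 world nose-up -0.0026
```

View pics/w10.png

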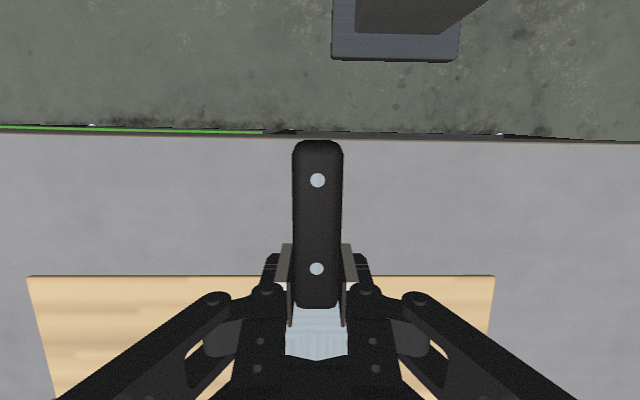

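```bash
python3 -m jog '[[[0,0,1],[0,0,0],0],[[-4,0,0.7],[0,0,0],0],[[-8,0,0.4],[0,0,0],0],[[-12,0,0.1],[0,0,0],0],[[-16,0,-0.2],[0,0,0],0],[[-20,0,-0.5],[0,0,0],0],[[-24,0,-0.8],[0,0,0],0],[[-28,0,-1],[0,0,0],0],[[-30,0,-1.2],[0,0,0],0],[[-30,0,-1.2],[0,0,0],0]]'; python3 - <<'E'
from h import *
o=get_obs();print(tobox(o['eef_pos']))
snap('wrist','w11');pitch('w11',o)
E
```

```text
time_s: 12.45
eef_pos: [0.4458, -0.2156, 0.0225]
eef_rot: [-0.036, -0.011, 0.999, -0.001]
wrist_force: [0.2, -0.5, -2.5]
opening: 0.245
[-0.06308354  0.03096622]
tool frame: slope handle [  0.072 -10.26 ] (+=nose up) at x=0 z of handle top -10.3 blade slope [ -0.83  -33.712] tool tilt x->up 0.0724 world nose-up -0.0008
```

```bash
python3 -m jog '[[[-5,0,-0.4],[0,0,0],0],[[-10,0,-0.7],[0,0,0],0],[[-15,0,-1.1],[0,0,0],0],[[-20,0,-1.4],[0,0,0],0],[[-25,0,-1.8],[0,0,0],0],[[-30,0,-2.2],[0,0,0],0],[[-35,0,-2.5],[0,0,0],0],[[-40,0,-2.9],[0,0,0],0],[[-44,0,-3.2],[0,0,0],0],[[-47,0,-3.4],[0,0,0],0],[[-47,0,-3.4],[0,0,0],0]]'; python3 - <<'E'
from h import *
o=get_obs();print(tobox(o['eef_pos']))
snap('wrist','w12');pitch('w12',o)
E
```

```text
time_s: 13.42
eef_pos: [0.4934, -0.2146, 0.0225]
eef_rot: [-0.036, -0.011, 0.999, -0.001]
wrist_force: [0.6, -0.2, -0.3]
opening: 0.242
[-0.0154132   0.03093726]
tool frame: slope handle [  0.069 -10.224] (+=nose up) at x=0 z of handle top -10.2 blade slope [  0.27  -11.923] tool tilt x->up 0.0717 world nose-up -0.0025
```

View pics/w12.png

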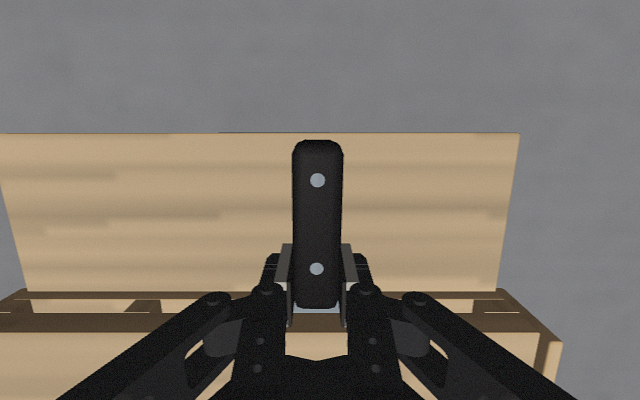

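Nearly home; a gentle final press until force rises.

```bash
python3 -m jog '[[[-2,0,0.2],[0,0,0],0],[[-4,0,0.2],[0,0,0],0],[[-6,0,0.2],[0,0,0],0],[[-8,0,0.2],[0,0,0],0],[[-9,0,0.2],[0,0,0],0],[[-9,0,0.2],[0,0,0],0]]'; python3 - <<'E'
from h import *
o=get_obs();print(tobox(o['eef_pos']))
snap('wrist','w13');pitch('w13',o)
E
```

```text
time_s: 13.97
eef_pos: [0.4986, -0.2146, 0.0224]
eef_rot: [-0.04, -0.012, 0.999, -0.0]
wrist_force: [-17.7, -1.0, 17.6]
opening: 0.242
[-0.01019692  0.03079816]
tool frame: slope handle [  0.074 -10.289] (+=nose up) at x=0 z of handle top -10.3 blade slope [ -0.774 -36.276] tool tilt x->up 0.08 world nose-up -0.0059
```

```bash
python3 -m jog '[[[0,0,0],[0,0,0],0.3],[[0,0,0],[0,0,0],0.4],[[0,0,0],[0,0,0],0.45],[[0,0,0],[0,0,0],0.45],[[0,0,-30],[0,0,0],0.45],[[0,0,-60],[0,0,0],0.45],[[0,0,-90],[0,-0.07,0],0.5],[[30,0,-130],[0,-0.07,0],0.6],[[60,0,-160],[0,-0.07,0],1],[[60,0,-160],[0,-0.07,0],1]]'; python3 - <<'E'
from h import *
o=get_obs();print(tobox(o['eef_pos']))
snap('wrist','w14')
E
```

```text
time_s: 14.85
eef_pos: [0.4516, -0.217, 0.1919]
eef_rot: [-0.002, -0.012, 1.0, -0.002]
wrist_force: [1.5, 0.1, -0.1]
opening: 0.862
[-0.05723434  0.02946157]
```

View pics/w14.png

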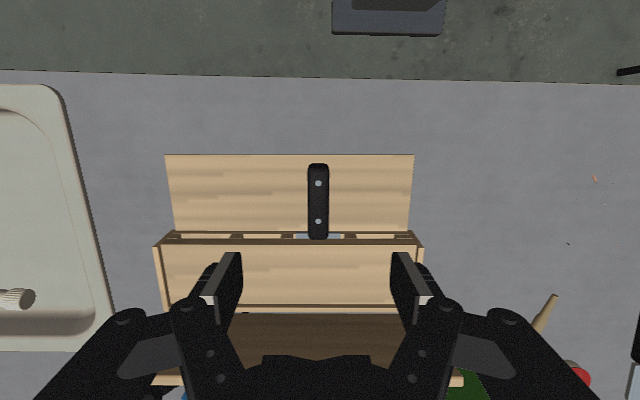

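```bash
python3 - <<'E'
from h import *
p=cv2.imread('pics/w14.png'); cv2.imwrite('pics/w14c.png',cv2.resize(p[150:260,270:370],None,fx=5,fy=5,interpolation=cv2.INTER_CUBIC))
c=ld('w14');print(tobox(pl('',318,163.5,.032,c)),'expect -.074')
E
```

```text
[-0.07768051  0.02991881] expect -.074
```

View pics/w14c.png

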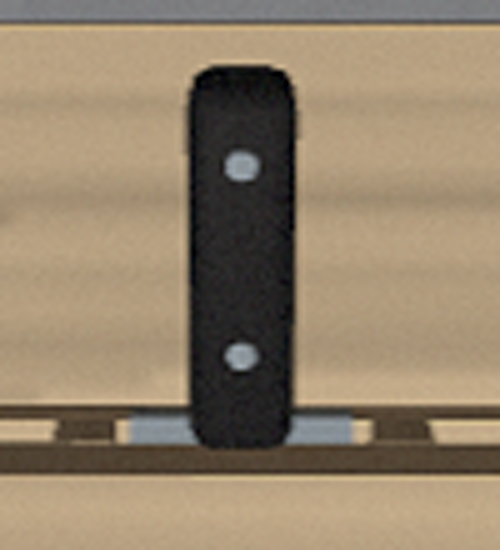

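```bash
cat >> h.py <<'E'
def proj(c,p):
    q=np.linalg.inv(c['world_from_camera'])@np.append(p,1);return c['cx']+c['fx']*q[0]/q[2],c['cy']+c['fy']*q[1]/q[2]
E
python3 - <<'E'
from h import *
c=ld('w14')
f=lambda x,y,z:np.array([(proj(c,[*box(x,y),z])[0]-270)*5,(proj(c,[*box(x,y),z])[1]-150)*5]).round(0)
print('face z39',f(.004,.031,.039),'z32',f(.004,.031,.032),'z4',f(.004,.031,.004),'floor front',f(-.082,.031,.004),'end home',f(-.074,.031,.032))
E
```

```text
face z39 [244. 469.] z32 [244. 454.] z4 [244. 398.] floor front [245.  19.] end home [246.  86.]
```

```bash
python3 - <<'E'
from h import *
delta([*box(-.115,.031),.10],inplane(np.pi/2+YB))
delta([*box(-.115,.031),.026],inplane(np.pi/2+YB))
E
```

```text
shift [57.7  2.1 91.6] turn [-0.005 -0.004  0.001] rows>= 2.6
shift [ 57.3   2.4 165.6] turn [-0.005 -0.004  0.001] rows>= 4.2
```

```bash
python3 -m jog '[[[35,2,40],[-0.005,-0.004,0],0],[[57,2,80],[-0.005,-0.004,0],0],[[57,2,110],[-0.005,-0.004,0],0],[[57,2,140],[-0.005,-0.004,0],0],[[57,2,158],[-0.005,-0.004,0],0],[[57,2,163],[-0.005,-0.004,0],0],[[57,2,163],[-0.005,-0.004,0],0],[[52,2,163],[-0.005,-0.004,0],0],[[44,2,163],[-0.005,-0.004,0],0],[[36,2,163],[-0.005,-0.004,0],0],[[32,2,163],[-0.005,-0.004,0],0],[[32,2,163],[-0.005,-0.004,0],0]]';python3 -m jog '[[[-2,0,0],[0,0,0],0],[[-4,0,0],[0,0,0],0]]'
```

```text
time_s: 15.9
eef_pos: [0.4212, -0.2173, 0.0296]
eef_rot: [0.001, -0.012, 1.0, -0.001]
wrist_force: [-0.5, 0.2, -0.7]
opening: 0.006
time_s: 16.07
eef_pos: [0.425, -0.2171, 0.0298]
eef_rot: [0.0, -0.012, 1.0, -0.001]
wrist_force: [-8.8, -2.5, 7.1]
opening: -0.002
```

```bash
python3 -m jog '[[[-2,0,0],[0,0,0],0],[[-4,0,0],[0,0,0],0],[[-5,0,0],[0,0,0],0],[[-5,0,0],[0,0,0],0]]'; python3 - <<'E'
from h import *
print(tobox(get_obs()['eef_pos']))
E
```

```text
time_s: 16.4
eef_pos: [0.4251, -0.2169, 0.0296]
eef_rot: [-0.005, -0.013, 1.0, -0.0]
wrist_force: [-24.5, -4.6, 18.4]
opening: -0.003
[-0.08371928  0.03016268]
```

```bash
python3 -m jog '[[[5,0,0],[0,0,0],0],[[10,0,0],[0,0,0],0],[[10,0,-40],[0,0,0],0],[[10,30,-80],[0,0,0],0.5],[[10,60,-120],[0,0,0],1],[[10,90,-160],[0,0,0],1],[[5,120,-190],[0,0,0],1],[[0,160,-220],[0,0,0],1],[[0,200,-250],[0,0,0],1],[[0,240,-250],[0,0,0],1],[[0,280,-250],[0,0,0],1],[[0,320,-250],[0,0,0],1],[[0,360,-250],[0,0,0],1],[[0,400,-250],[0,0,0],1],[[0,440,-250],[0,0,0],1],[[0,480,-250],[0,0,0],1],[[0,520,-250],[0,0,0],1],[[0,535,-250],[0,0,0],1],[[0,535,-250],[0,0,0],1],[[0,535,-250],[0,0,0],1]]'; python3 - <<'E'
from h import *
snap('wrist','w15')
p=cv2.imread('pics/w15.png'); cv2.imwrite('pics/w15c.png',cv2.resize(p[100:240,260:380],None,fx=5,fy=5,interpolation=cv2.INTER_CUBIC)[:600])
E
```

```text
time_s: 18.07
eef_pos: [0.4128, 0.3198, 0.2792]
eef_rot: [-0.005, -0.015, 1.0, 0.0]
wrist_force: [0.6, -0.9, 0.3]
opening: 0.999
```

View pics/w15.png

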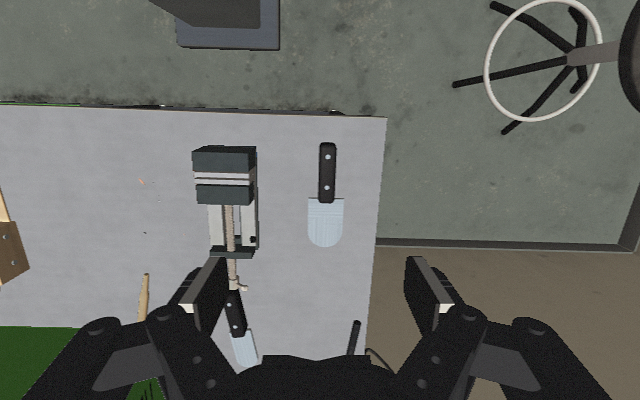

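View pics/w15c.png

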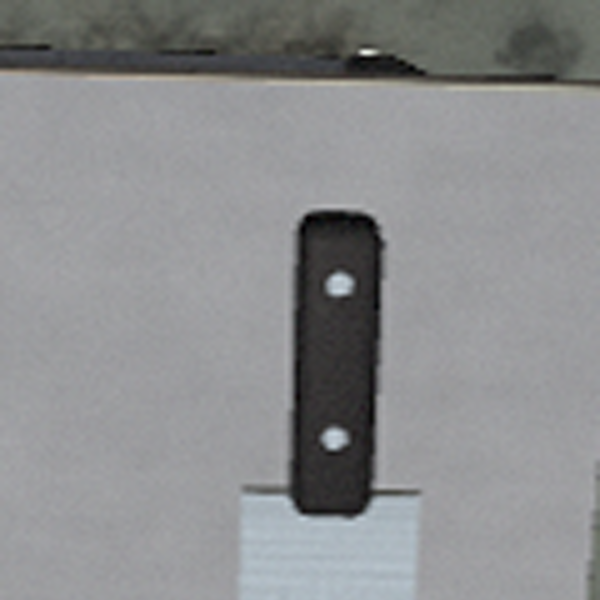

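```bash
python3 - <<'E'
from h import *
y=spat('w15',(260,100),5,(340,216),(331,516),(325,735),(331,491))
c=ld('w15')
# handle rivets at z=.028
A=pl('',260+340/5,100+284/5,.028,c);B=pl('',260+335/5,100+438/5,.028,c);print('rivets',A,B,np.arctan2(*(B-A)[1::-1]))
print(get_obs()['q'])
E
```

```text
handle len 0.07833829082011887 tip-shoulder 0.07277055410355952 tip-end(146) 0.147924353822402 yaws 0.015506178461905827 0.01120661957813161 0.016202537725739
  origin est [0.4441 0.3341]
  origin est [0.4444 0.3338]
  origin est [0.446  0.3341]
  origin est [0.4412 0.334 ]
rivets [0.40098391 0.33388839 0.028     ] [0.44108769 0.33425594 0.028     ] 0.009164745003492127
[ 0.42666018  0.03855618  1.69389233  0.00403252  1.41912998 -1.17322957]
```

```bash
python3 - <<'E'
from h import *
delta([.4445,.334,.08],inplane(np.pi/2+.013))
delta([.4445,.334,.021],inplane(np.pi/2+.013))
E
```

```text
shift [-34.   14.6 198.8] turn [-0.    -0.011  0.015] rows>= 4.9
shift [-34.6  14.6 257.8] turn [-0.    -0.011  0.015] rows>= 6.2
```

```bash
python3 -m jog '[[[-34,15,40],[0,-0.011,0.015],0.8],[[-34,15,80],[0,-0.011,0.015],0.8],[[-34,15,120],[0,-0.011,0.015],0.8],[[-34,15,160],[0,-0.011,0.015],0.8],[[-34,15,198],[0,-0.011,0.015],0.8],[[-34,15,225],[0,-0.011,0.015],0.8],[[-34,15,245],[0,-0.011,0.015],0.8],[[-34,15,257],[0,-0.011,0.015],0.8],[[-34,15,257],[0,-0.011,0.015],0.8],[[-34,15,257],[0,-0.011,0.015],0.8],[[-34,15,257],[0,-0.011,0.015],0.8]]'; python3 - <<'E'
from h import *
print(rq(get_obs()['eef_rot']).as_matrix().round(3))
snap('wrist','w16')
E
```

```text
time_s: 19.03
eef_pos: [0.4455, 0.3345, 0.0237]
eef_rot: [0.002, -0.006, 1.0, 0.001]
wrist_force: [-0.1, -0.9, 0.7]
opening: 0.801
[[-1.    -0.013  0.003]
 [-0.013  1.     0.001]
 [-0.003  0.001 -1.   ]]
```

View pics/w16.png

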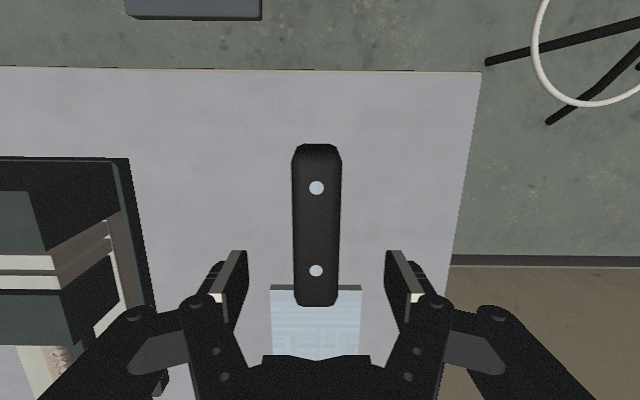

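```bash
python3 -m jog '[[[3,0,2],[0,0,0],0.6],[[3,0,2],[0,0,0],0.3],[[3,0,2],[0,0,0],0],[[3,0,2],[0,0,0],0],[[3,0,2],[0,0,0],0],[[3,0,2],[0,0,0],0],[[3,0,2],[0,0,0],0],[[3,0,2],[0,0,0],0]]'; python3 -m jog '[[[0,0,-30],[0,0,0],0],[[0,0,-70],[0,0,0],0],[[0,0,-110],[0,0,0],0],[[0,0,-150],[0,0,0],0],[[0,0,-150],[0,0,0],0]]'; python3 - <<'E'
from h import *
o=get_obs();snap('wrist','w17');pitch('w17',o)
delta([*box(-.100,-.093),.17],inplane(np.pi/2+YB))
E
```

```text
time_s: 19.75
eef_pos: [0.4431, 0.3352, 0.0228]
eef_rot: [0.002, -0.007, 1.0, 0.001]
wrist_force: [-1.5, -0.3, 5.2]
opening: 0.239
time_s: 20.17
eef_pos: [0.4467, 0.3371, 0.1815]
eef_rot: [0.009, -0.007, 1.0, 0.004]
wrist_force: [1.3, 1.2, 0.2]
opening: 0.244
tool frame: slope handle [-1.000e-03 -5.999e+00] (+=nose up) at x=0 z of handle top -6.0 blade slope [ -0.67  -24.871] tool tilt x->up -0.0175 world nose-up 0.0165
shift [  42.9 -676.2    3.3] turn [ 0.006  0.014 -0.008] rows>= 16.2
```

View pics/w17.png

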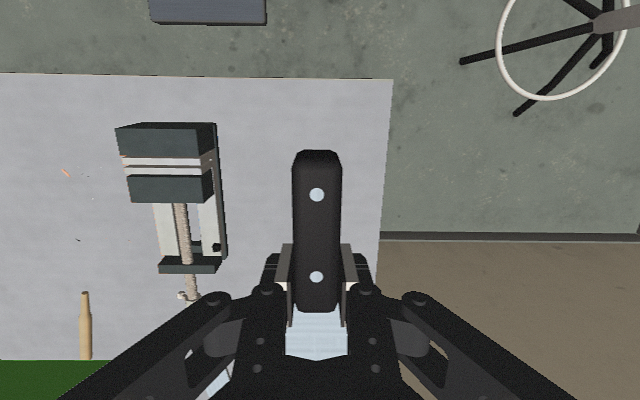

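```bash
python3 -m jog '[[[3,-40,3],[0.006,0.014,-0.008],0],[[6,-80,3],[0.006,0.014,-0.008],0],[[9,-120,3],[0.006,0.014,-0.008],0],[[12,-160,3],[0.006,0.014,-0.008],0],[[15,-200,3],[0.006,0.014,-0.008],0],[[18,-240,3],[0.006,0.014,-0.008],0],[[21,-280,3],[0.006,0.014,-0.008],0],[[24,-320,3],[0.006,0.014,-0.008],0],[[27,-360,3],[0.006,0.014,-0.008],0],[[30,-400,3],[0.006,0.014,-0.008],0],[[33,-440,3],[0.006,0.014,-0.008],0],[[36,-480,3],[0.006,0.014,-0.008],0],[[38,-520,3],[0.006,0.014,-0.008],0],[[40,-560,3],[0.006,0.014,-0.008],0],[[43,-600,3],[0.006,0.014,-0.008],0],[[43,-640,3],[0.006,0.014,-0.008],0],[[43,-665,3],[0.006,0.014,-0.008],0],[[43,-676,3],[0.006,0.014,-0.008],0],[[43,-676,3],[0.006,0.014,-0.008],0],[[43,-676,3],[0.006,0.014,-0.008],0]]'; python3 - <<'E'
from h import *
o=get_obs();snap('wrist','w18');pitch('w18',o);print(tobox(o['eef_pos']))
delta([*box(-.100,-.093),.04],inplane(np.pi/2+YB))
E
```

```text
time_s: 21.88
eef_pos: [0.4107, -0.3388, 0.1687]
eef_rot: [-0.001, -0.01, 1.0, 0.002]
wrist_force: [-0.2, -0.2, -1.5]
opening: 0.244
tool frame: slope handle [-0.    -6.075] (+=nose up) at x=0 z of handle top -6.1 blade slope [ -0.821 -31.842] tool tilt x->up 0.0021 world nose-up -0.0021
[-0.1007941  -0.09145603]
shift [ -0.7  -2.5 129. ] turn [ 0.003 -0.002  0.   ] rows>= 3.1
```

View pics/w18.png

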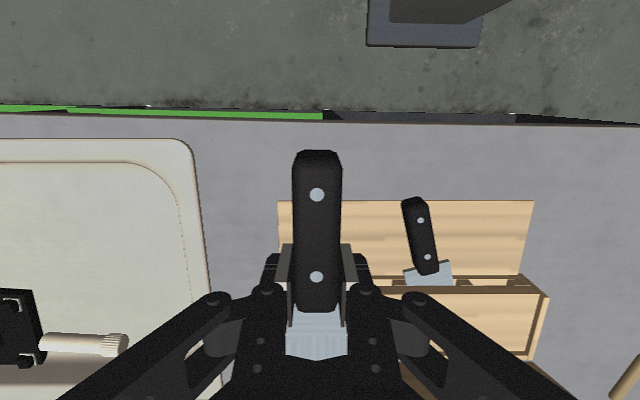

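```bash
python3 -m jog '[[[0,-1,40],[0.003,-0.002,0],0],[[0,-2,80],[0.003,-0.002,0],0],[[0,-2,110],[0.003,-0.002,0],0],[[0,-2,125],[0.003,-0.002,0],0],[[0,-2,132],[0.003,-0.002,0],0],[[0,-2,132],[0.003,-0.002,0],0],[[0,-2,132],[0.003,-0.002,0],0],[[0,-2,132],[0.003,-0.002,0],0]]'; python3 - <<'E'
from h import *
o=get_obs();snap('wrist','w19');pitch('w19',o);print(tobox(o['eef_pos']))
delta([*box(-.098,-.093),.0265],inplane(np.pi/2+YB))
E
```

```text
time_s: 22.6
eef_pos: [0.4118, -0.3404, 0.0387]
eef_rot: [0.001, -0.011, 1.0, -0.001]
wrist_force: [-0.0, 0.8, -1.5]
opening: 0.242
tool frame: slope handle [-2.000e-03 -6.012e+00] (+=nose up) at x=0 z of handle top -6.0 blade slope [ -0.491 -16.657] tool tilt x->up -0.0019 world nose-up 0.0004
[-0.0997032  -0.09300697]
shift [-1.6  0.3 12.3] turn [-0.003  0.002  0.001] rows>= 0.3
```

View pics/w19.png

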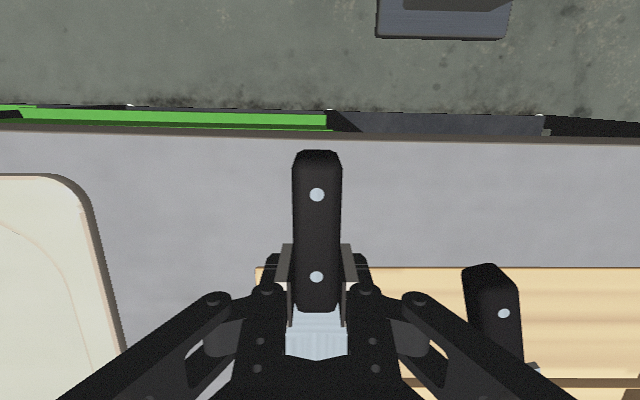

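```bash
python3 -m jog '[[[0,0,4],[-0.003,0.002,0],0],[[0,0,8],[-0.003,0.002,0],0],[[0,0,11],[-0.003,0.002,0],0],[[0,0,11.7],[-0.003,0.002,0],0],[[0,0,11.7],[-0.003,0.002,0],0],[[0,0,11.7],[-0.003,0.002,0],0]]'; python3 - <<'E'
from h import *
o=get_obs();snap('wrist','w20');pitch('w20',o);print(tobox(o['eef_pos']))
held('w20',(700,270.5),(200,271),(317,150),(317,312),.006)
delta([*box(-.058,-.093),.0267],inplane(np.pi/2+YB))
E
```

```text
time_s: 23.15
eef_pos: [0.4118, -0.3406, 0.027]
eef_rot: [-0.0, -0.011, 1.0, 0.0]
wrist_force: [0.5, 0.7, -1.5]
opening: 0.241
tool frame: slope handle [-2.000e-03 -5.985e+00] (+=nose up) at x=0 z of handle top -6.0 blade slope [ -0.492 -16.707] tool tilt x->up 0.0 world nose-up -0.0017
[-0.09975626 -0.09325213]
floor [-0.087   0.1242] [-0.0867 -0.1599] 0.2841275772313386 0.022664784944105204
held end/front [-0.1606 -0.0935] [-0.082  -0.0934] len 0.07857432063123843 rel to floor mid [ 0.0048 -0.0756]
shift [-41.8   0.3   0.3] turn [ 0.    -0.     0.001] rows>= 1.0
```

```bash
python3 -m jog '[[[-4,0,0],[0,0,0],0],[[-8,0,0],[0,0,0],0],[[-12,0,0],[0,0,0],0],[[-16,0,0],[0,0,0],0],[[-20,0,0],[0,0,0],0],[[-24,0,0],[0,0,0],0],[[-28,0,0],[0,0,0],0],[[-32,0,0],[0,0,0],0],[[-35,0,0],[0,0,0],0],[[-35,0,0],[0,0,0],0]]'; python3 - <<'E'
from h import *
o=get_obs();snap('wrist','w21');pitch('w21',o);print(tobox(o['eef_pos']))
delta([*box(-.019,-.093),.0267],inplane(np.pi/2+YB))
E
```

```text
time_s: 24.03
eef_pos: [0.4475, -0.3399, 0.0271]
eef_rot: [0.0, -0.011, 1.0, -0.0]
wrist_force: [0.3, -0.5, -1.9]
opening: 0.241
tool frame: slope handle [-1.000e-03 -5.984e+00] (+=nose up) at x=0 z of handle top -6.0 blade slope [ -0.671 -24.906] tool tilt x->up -0.0004 world nose-up -0.0006
[-0.06407955 -0.09332627]
shift [-45.5   0.2   0.3] turn [0.    0.    0.001] rows>= 1.1
```

```bash
python3 -m jog '[[[-5,0,0],[0,0,0],0],[[-10,0,0],[0,0,0],0],[[-15,0,0],[0,0,0],0],[[-20,0,0],[0,0,0],0],[[-25,0,0],[0,0,0],0],[[-30,0,0],[0,0,0],0],[[-35,0,0],[0,0,0],0],[[-40,0,0],[0,0,0],0],[[-44,0,0],[0,0,0],0],[[-44,0,0],[0,0,0],0]]';  python3 -m jog '[[[-2,0,0],[0,0,0],0],[[-4,0,0],[0,0,0],0],[[-6,0,0],[0,0,0],0],[[-8,0,0],[0,0,0],0],[[-8,0,0],[0,0,0],0]]'; python3 - <<'E'
from h import *
o=get_obs();snap('wrist','w22');pitch('w22',o);print(tobox(o['eef_pos']))
E
```

```text
time_s: 24.92
eef_pos: [0.4919, -0.3389, 0.0271]
eef_rot: [0.0, -0.012, 1.0, -0.0]
wrist_force: [0.3, -0.6, -1.0]
opening: 0.244
time_s: 25.33
eef_pos: [0.4957, -0.3387, 0.0269]
eef_rot: [-0.004, -0.012, 1.0, 0.001]
wrist_force: [-19.2, -0.9, 10.7]
opening: 0.24
tool frame: slope handle [ 0.006 -5.996] (+=nose up) at x=0 z of handle top -6.0 blade slope [ -0.492 -26.749] tool tilt x->up 0.0085 world nose-up -0.0021
[-0.01578724 -0.09314894]
```

View pics/w22.png

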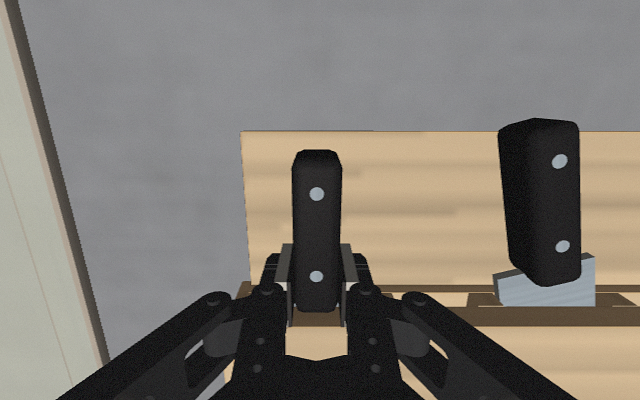

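```bash
python3 -m jog '[[[0,0,0],[0,0,0],0.3],[[0,0,0],[0,0,0],0.4],[[0,0,0],[0,0,0],0.45],[[0,0,0],[0,0,0],0.45],[[0,0,-30],[0,0,0],0.45],[[0,0,-60],[0,0,0],0.45],[[0,0,-95],[0,0,0],0.5],[[35,35,-120],[0,0,0],0.6],[[60,70,-140],[0,0,0],1],[[60,110,-150],[0,0,0],1],[[60,120,-150],[0,0,0],1],[[60,120,-150],[0,0,0],1]]'; python3 - <<'E'
from h import *
o=get_obs();print(tobox(o['eef_pos']))
snap('wrist','w23')
p=cv2.imread('pics/w23.png'); cv2.imwrite('pics/w23c.png',cv2.resize(p[130:270,180:420],None,fx=3.33,fy=3.33,interpolation=cv2.INTER_CUBIC))
E
```

```text
time_s: 26.38
eef_pos: [0.434, -0.2167, 0.1791]
eef_rot: [-0.003, -0.013, 1.0, 0.001]
wrist_force: [0.1, 0.3, -0.5]
opening: 1.0
[-0.07483408  0.03017125]
```

View pics/w23c.png

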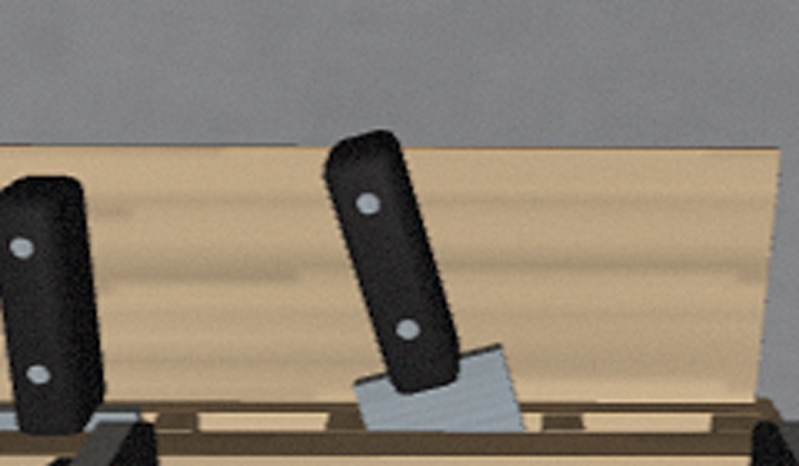

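```bash
python3 - <<'E'
from h import *
c=ld('w23');d=np.load('pics/w23.npz')['d'];P=cloud('',d,c)
k=240*3.33/240
q=lambda u,v:(180+u/3.33,130+v/3.33)
pts=[(375,180),(368,203),(380,240),(395,290),(407,329),(420,365)]
for a in pts:
    u,v=map(int,np.round(q(*a)));print(a,P[v-1:v+2,u-1:u+2].reshape(-1,3).mean(0).round(4))
z=.032
A=pl('',*q(368,203),z,c);B=pl('',*q(407,329),z,c);E=pl('',*q(366,150),z,c);F=pl('',*q(427,389),z,c)
print('rivets',A,B,np.linalg.norm(A-B),np.arctan2(*(B-A)[1::-1]));print('end,front',E,F,np.linalg.norm(E-F))
a=(B-A)/np.linalg.norm(B-A);print('origin',F-.018*a,E+.06*a,tobox(F-.018*a))
# reference: rivets in w15: A .40098 B .44108, origin .4445
print('origin via rivet B', B+.0034*a)
E
```

```text
(375, 180) [ 0.4306 -0.2386  0.0324]
(368, 203) [ 0.4374 -0.2405  0.0328]
(380, 240) [ 0.4482 -0.2376  0.0328]
(395, 290) [ 0.4634 -0.2327  0.033 ]
(407, 329) [ 0.4759 -0.2297  0.0331]
(420, 365) [ 0.4879 -0.2256  0.0326]
rivets [ 0.43759854 -0.24099443  0.032     ] [ 0.47614691 -0.22949696  0.032     ] 0.040226465200359336 0.2898604244282149
end,front [ 0.42218886 -0.24155059  0.032     ] [ 0.49564484 -0.22324853  0.032     ] 0.07570168855652597
origin [ 0.47839573 -0.22839326  0.032     ] [ 0.47968589 -0.22440148  0.032     ] [-0.03073052  0.01748076]
origin via rivet B [ 0.47940507 -0.22852518  0.032     ]
```

```bash
python3 - <<'E'
from h import *
delta([.479,-.2285,.09],inplane(np.pi/2+.287))
delta([.479,-.2285,.0265],inplane(np.pi/2+.287))
E
```

```text
shift [-44.7 -11.   88.5] turn [ 0.002 -0.006 -0.26 ] rows>= 2.4
shift [-45.1 -11.  152. ] turn [ 0.002 -0.006 -0.26 ] rows>= 3.8
```

```bash
python3 -m jog '[[[-20,-5,40],[0,-0.003,-0.1],0.7],[[-45,-11,80],[0.002,-0.006,-0.2],0.7],[[-45,-11,88],[0.002,-0.006,-0.26],0.7],[[-45,-11,88],[0.002,-0.006,-0.26],0.7],[[-45,-11,110],[0.002,-0.006,-0.26],0.7],[[-45,-11,130],[0.002,-0.006,-0.26],0.7],[[-45,-11,145],[0.002,-0.006,-0.26],0.7],[[-45,-11,151],[0.002,-0.006,-0.26],0.7],[[-45,-11,151],[0.002,-0.006,-0.26],0.7],[[-45,-11,151],[0.002,-0.006,-0.26],0.7]]'; python3 - <<'E'
from h import *
o=get_obs();snap('wrist','w24');print(rq(o['eef_rot']).as_matrix().round(3))
delta([.479,-.2285,.0265],inplane(np.pi/2+.287))
E
```

```text
time_s: 27.27
eef_pos: [0.4794, -0.2292, 0.0284]
eef_rot: [0.0, -0.142, 0.99, -0.001]
wrist_force: [-0.3, 0.2, 0.6]
opening: 0.698
[[-0.959 -0.282  0.001]
 [-0.282  0.959 -0.001]
 [-0.001 -0.001 -1.   ]]
shift [0.5 1.1 2.3] turn [-0.002  0.001 -0.001] rows>= 0.1
```

View pics/w24.png

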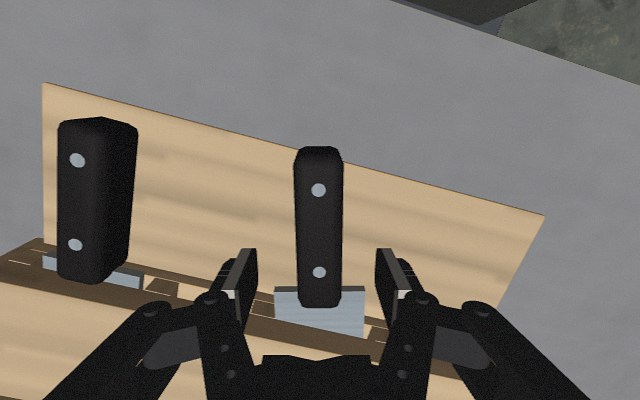

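```bash
python3 -m jog '[[[2,1,0.5],[0,0,0],0.5],[[2,1,0.5],[0,0,0],0.3],[[2,1,0.5],[0,0,0],0],[[2,1,0.5],[0,0,0],0],[[2,1,0.5],[0,0,0],0],[[2,1,0.5],[0,0,0],0],[[2,1,0.5],[0,0,0],0],[[2,1,0.5],[0,0,0],0]]'; python3 -m jog '[[[5,0,-1],[0,0,0],0],[[12,0,-1],[0,0,0],0],[[20,0,-1],[0,0,0],0],[[28,0,-1],[0,0,0],0],[[36,0,-1],[0,0,0],0],[[44,0,-1],[0,0,0],0],[[52,0,-1],[0,0,0],0],[[60,0,-1],[0,0,0],0],[[64,0,-1],[0,0,0],0],[[64,0,-1],[0,0,0],0],[[64,0,-1],[0,0,0],0]]'; python3 - <<'E'
from h import *
o=get_obs();snap('wrist','w25');pitch('w25',o);print(tobox(o['eef_pos']))
delta([*box(-.102,.031),.0275],inplane(np.pi/2+YB))
E
```

```text
time_s: 27.98
eef_pos: [0.4778, -0.2289, 0.0295]
eef_rot: [0.001, -0.143, 0.99, -0.001]
wrist_force: [-2.6, 2.7, 8.7]
opening: 0.243
time_s: 28.9
eef_pos: [0.4163, -0.2472, 0.0305]
eef_rot: [0.001, -0.142, 0.99, -0.001]
wrist_force: [0.1, 0.2, -2.2]
opening: 0.244
tool frame: slope handle [ 2.000e-03 -3.285e+00] (+=nose up) at x=0 z of handle top -3.3 blade slope [ -0.764 -28.317] tool tilt x->up -0.0016 world nose-up 0.0035
[-9.32023013e-02  1.67945962e-05]
shift [ 0.7 32.2  2.9] turn [-0.002  0.002  0.264] rows>= 2.1
```

View pics/w25.png

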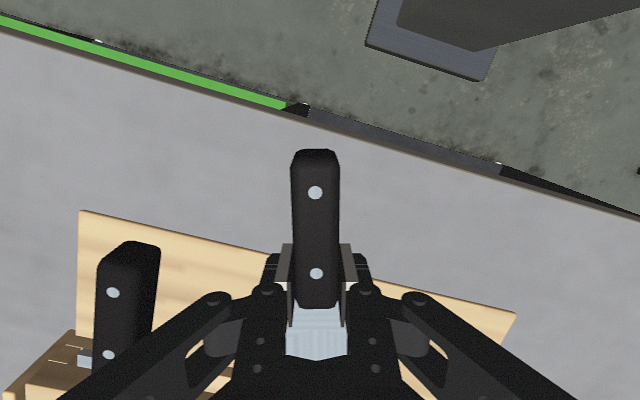

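```bash
python3 -m jog '[[[5,8,-1],[0,0,0.06],0],[[5,16,-1],[0,0,0.12],0],[[4,24,-1],[-0.001,0.001,0.18],0],[[2,32,-1],[-0.002,0.002,0.24],0],[[1,32,-1],[-0.002,0.002,0.264],0],[[1,32,-1],[-0.002,0.002,0.264],0],[[1,32,-1],[-0.002,0.002,0.264],0],[[1,32,-1],[-0.002,0.002,0.264],0]]'; python3 - <<'E'
from h import *
o=get_obs();snap('wrist','w26');pitch('w26',o);print(tobox(o['eef_pos']))
delta([*box(-.102,.031),.029],inplane(np.pi/2+YB))
E
```

```text
time_s: 29.62
eef_pos: [0.4069, -0.2169, 0.0315]
eef_rot: [0.0, -0.012, 1.0, -0.0]
wrist_force: [-0.6, 0.8, -1.3]
opening: 0.24
tool frame: slope handle [ 2.000e-03 -3.311e+00] (+=nose up) at x=0 z of handle top -3.3 blade slope [ -0.671 -23.953] tool tilt x->up -0.0004 world nose-up 0.0021
[-0.10191748  0.0305277 ]
shift [-0.   0.5  2.5] turn [-0.001  0.     0.001] rows>= 0.1
```

View pics/w26.png

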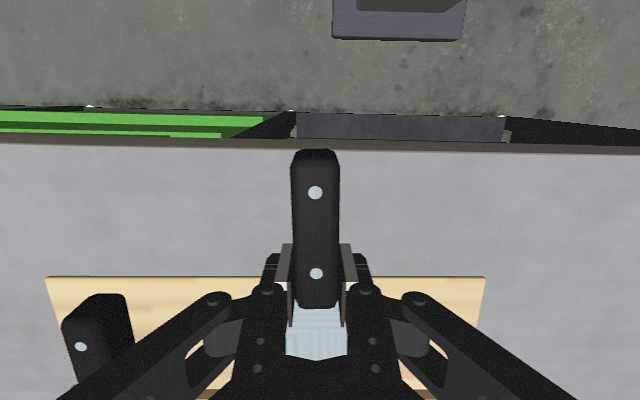

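```bash
python3 -m jog '[[[0,0.5,1],[0,0,0],0],[[0,0.5,2.3],[0,0,0],0],[[-4,0.5,2.3],[0,0,0],0],[[-9,0.5,2.3],[0,0,0],0],[[-14,0.5,2.3],[0,0,0],0],[[-19,0.5,2.3],[0,0,0],0],[[-24,0.5,2.3],[0,0,0],0],[[-29,0.5,2.3],[0,0,0],0],[[-34,0.5,2.3],[0,0,0],0],[[-38,0.5,2.3],[0,0,0],0],[[-40,0.5,2.3],[0,0,0],0],[[-40,0.5,2.3],[0,0,0],0]]'; python3 - <<'E'
from h import *
o=get_obs();snap('wrist','w27');pitch('w27',o);print(tobox(o['eef_pos']))
delta([*box(-.019,.031),.029],inplane(np.pi/2+YB))
E
```

```text
time_s: 30.67
eef_pos: [0.4476, -0.2157, 0.0295]
eef_rot: [0.001, -0.012, 1.0, -0.001]
wrist_force: [-0.1, -0.6, 3.9]
opening: 0.242
tool frame: slope handle [ 2.000e-03 -3.281e+00] (+=nose up) at x=0 z of handle top -3.3 blade slope [ -0.492 -15.334] tool tilt x->up -0.0011 world nose-up 0.0034
[-0.06120693  0.03081084]
shift [-42.2   0.2   0.5] turn [-0.001  0.002  0.001] rows>= 1.0
```

```bash
python3 -m jog '[[[-5,0,0],[0,0,0],0],[[-10,0,0],[0,0,0],0],[[-15,0,0],[0,0,0],0],[[-20,0,0],[0,0,0],0],[[-25,0,0],[0,0,0],0],[[-30,0,0],[0,0,0],0],[[-35,0,0],[0,0,0],0],[[-40,0,0],[0,0,0],0],[[-43,0,0],[0,0,0],0],[[-43,0,0],[0,0,0],0]]';  python3 -m jog '[[[-2,0,0],[0,0,0],0],[[-4,0,0],[0,0,0],0],[[-6,0,0],[0,0,0],0],[[-8,0,0],[0,0,0],0],[[-9,0,0],[0,0,0],0],[[-9,0,0],[0,0,0],0]]'; python3 - <<'E'
from h import *
o=get_obs();snap('wrist','w28');pitch('w28',o);print(tobox(o['eef_pos']))
E
```

```text
time_s: 31.55
eef_pos: [0.4917, -0.2148, 0.0295]
eef_rot: [0.001, -0.012, 1.0, -0.001]
wrist_force: [1.4, -0.5, 1.1]
opening: 0.238
time_s: 32.05
eef_pos: [0.4933, -0.2144, 0.0294]
eef_rot: [-0.007, -0.013, 1.0, 0.001]
wrist_force: [-36.8, -3.4, 32.3]
opening: 0.24
tool frame: slope handle [ 0.012 -3.427] (+=nose up) at x=0 z of handle top -3.4 blade slope [ -0.766 -33.827] tool tilt x->up 0.0137 world nose-up -0.0013
[-0.01552468  0.03114374]
```

View pics/w28.png

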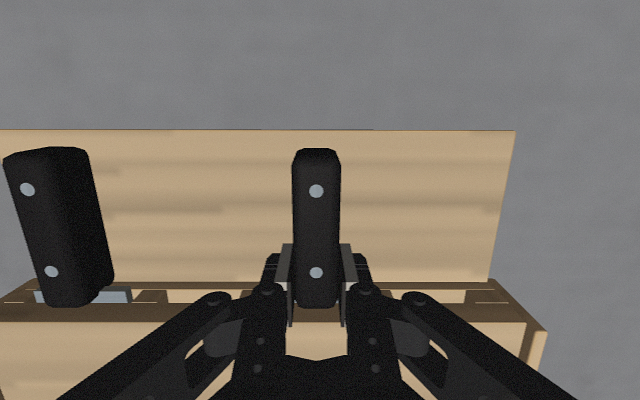

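```bash
python3 -m jog '[[[2,0,0],[0,0,0],0.3],[[3,0,0],[0,0,0],0.4],[[3,0,0],[0,0,0],0.45],[[3,0,0],[0,0,0],0.45],[[3,0,-30],[0,0,0],0.45],[[3,0,-60],[0,0,0],0.45],[[3,0,-95],[0,0,0],0.5],[[30,0,-130],[0,0,0],0.6],[[60,0,-150],[0,0,0],1],[[60,-20,-150],[0,0,0],1],[[60,-30,-150],[0,0,0],1],[[60,-30,-150],[0,0,0],1]]'; python3 - <<'E'
from h import *
o=get_obs();print(tobox(o['eef_pos']))
snap('wrist','w29')
p=cv2.imread('pics/w29.png'); cv2.imwrite('pics/w29c.png',cv2.resize(p[130:270,180:420],None,fx=3.33,fy=3.33,interpolation=cv2.INTER_CUBIC))
E
```

```text
time_s: 33.1
eef_pos: [0.4369, -0.248, 0.1807]
eef_rot: [-0.006, -0.012, 1.0, -0.0]
wrist_force: [-0.1, 0.1, 0.2]
opening: 1.0
[-0.07267528 -0.00119785]
```

View pics/w29c.png

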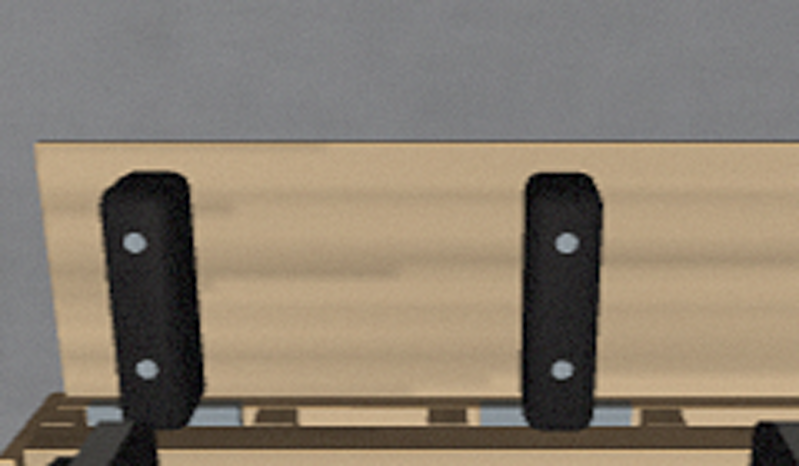

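```bash
python3 - <<'E'
from h import *
P=cloud('top',np.load('pics/t1.npz')['d'])
for u,v in [(283,140),(284,100),(290,150),(300,120),(282,75),(276,60),(300,150),(290,125),(400,120),(247,150),(270,115),(248,185),(280,40)]: print((u,v),P[v,u].round(3))
delta([.60,.19,.30],inplane(np.pi/2+.2))
E
```

```text
(283, 140) [0.734 0.099 0.015]
(284, 100) [0.749 0.078 0.327]
(290, 150) [0.684 0.075 0.08 ]
(300, 120) [0.696 0.039 0.329]
(282, 75) [0.812 0.082 0.332]
(276, 60) [0.801 0.089 0.445]
(300, 150) [0.684 0.046 0.079]
(290, 125) [0.685 0.064 0.326]
(400, 120) [ 0.69  -0.208  0.331]
(247, 150) [0.705 0.212 0.011]
(270, 115) [0.784 0.131 0.108]
(248, 185) [ 0.597  0.211 -0.003]
(280, 40) [0.85  0.079 0.443]
shift [-172.2  432.9 -121.8] turn [ 0.003 -0.013 -0.176] rows>= 11.5
```

```bash
python3 -m jog '[[[0,40,-40],[0,0,0],1],[[0,80,-80],[0,-0.013,0],1],[[0,120,-110],[0,-0.013,0],1],[[0,160,-120],[0,-0.013,0],1],[[0,200,-120],[0,-0.013,0],1],[[0,240,-120],[0,-0.013,-0.02],1],[[0,280,-120],[0,-0.013,-0.04],1],[[0,320,-120],[0,-0.013,-0.06],1],[[-25,350,-120],[0,-0.013,-0.08],1],[[-50,380,-120],[0,-0.013,-0.1],1],[[-80,400,-120],[0,-0.013,-0.12],1],[[-110,425,-120],[0,-0.013,-0.15],1],[[-140,433,-120],[0,-0.013,-0.176],1],[[-160,433,-120],[0,-0.013,-0.176],1],[[-160,433,-120],[0,-0.013,-0.176],1],[[-160,433,-120],[0,-0.013,-0.176],1]]'; python3 - <<'E'
from h import *
o=get_obs()
snap('wrist','w30')
E
```

```text
time_s: 34.48
eef_pos: [0.5876, 0.191, 0.295]
eef_rot: [-0.003, -0.1, 0.995, 0.002]
wrist_force: [-0.3, -0.9, 0.3]
opening: 1.003
```

View pics/w30.png

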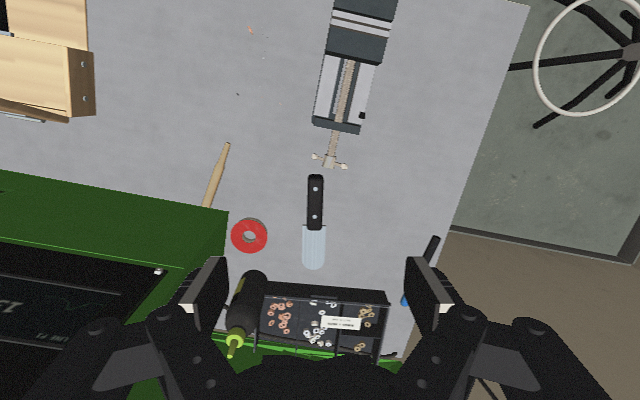

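```bash
python3 - <<'E'
import cv2
p=cv2.imread('pics/w30.png'); cv2.imwrite('pics/w30c.png',cv2.resize(p[160:280,280:350],None,fx=5,fy=5,interpolation=cv2.INTER_CUBIC))
E
```

```text
(no output)
```

View pics/w30c.png

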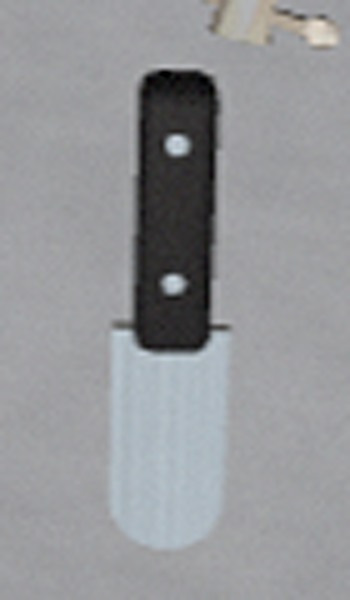

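```bash
python3 - <<'E'
from h import *
y=spat('w30',(280,160),5,(179,78),(173,351),(167,549),(170,327))
c=ld('w30')
A=pl('',280+177/5,160+146/5,.028,c);B=pl('',280+173/5,160+285/5,.028,c);print('rivets',A,B,np.linalg.norm(A-B),np.arctan2(*(B-A)[1::-1]))
E
```

```text
handle len 0.07917151094030372 tip-shoulder 0.07306178857310519 tip-end(146) 0.1498678826658344 yaws 0.1755311274022226 0.17821153306468543 0.18529953300209936
  origin est [0.6644 0.2053]
  origin est [0.6655 0.2057]
  origin est [0.6682 0.206 ]
  origin est [0.6633 0.2044]
rivets [0.62387448 0.19802091 0.028     ] [0.66359114 0.20490374 0.028     ] 0.04030863794190014 0.17159402302399202
```

```bash
python3 - <<'E'
from h import *
delta([.663,.205,.09],inplane(np.pi/2+.175))
delta([.663,.205,.0225],inplane(np.pi/2+.175))
E
```

```text
shift [-78.3  -1.9 205.4] turn [ 0.004 -0.004  0.025] rows>= 5.3
shift [-78.6  -2.2 272.9] turn [ 0.004 -0.004  0.025] rows>= 6.8
```

```bash
python3 -m jog '[[[-20,-1,35],[0.004,-0.004,0.025],0.7],[[-40,-2,70],[0.004,-0.004,0.025],0.7],[[-60,-2,105],[0.004,-0.004,0.025],0.7],[[-78,-2,140],[0.004,-0.004,0.025],0.7],[[-78,-2,175],[0.004,-0.004,0.025],0.7],[[-78,-2,205],[0.004,-0.004,0.025],0.7],[[-78,-2,235],[0.004,-0.004,0.025],0.7],[[-78,-2,258],[0.004,-0.004,0.025],0.7],[[-78,-2,270],[0.004,-0.004,0.025],0.7],[[-78,-2,270],[0.004,-0.004,0.025],0.7],[[-78,-2,270],[0.004,-0.004,0.025],0.7],[[-78,-2,270],[0.004,-0.004,0.025],0.7]]'; python3 - <<'E'
from h import *
o=get_obs();snap('wrist','w31');print(rq(o['eef_rot']).as_matrix().round(3))
delta([.663,.205,.0225],inplane(np.pi/2+.175))
E
```

```text
time_s: 35.53
eef_pos: [0.6637, 0.2053, 0.0277]
eef_rot: [0.001, -0.088, 0.996, 0.0]
wrist_force: [-0.1, -0.7, 1.0]
opening: 0.7
[[-0.985 -0.175  0.003]
 [-0.175  0.985  0.   ]
 [-0.003 -0.    -1.   ]]
shift [ 1.2 -0.1  5.6] turn [-0.     0.004  0.   ] rows>= 0.1
```

View pics/w31.png

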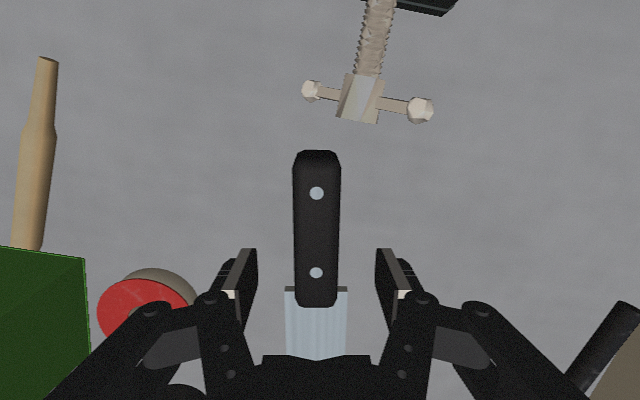

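```bash
python3 -m jog '[[[1,0,3],[0,0.004,0],0.7],[[1,0,5],[0,0.004,0],0.7],[[1,0,5],[0,0.004,0],0.5],[[1,0,5],[0,0.004,0],0.3],[[1,0,5],[0,0.004,0],0],[[1,0,5],[0,0.004,0],0],[[1,0,5],[0,0.004,0],0],[[1,0,5],[0,0.004,0],0],[[1,0,5],[0,0.004,0],0],[[1,0,5],[0,0.004,0],0]]'; python3 -m jog '[[[0,0,-20],[0,0,0],0],[[0,0,-50],[0,0,0],0],[[0,0,-90],[0,0,0],0],[[0,0,-130],[0,0,0],0],[[0,0,-160],[0,0,0],0],[[0,0,-160],[0,0,0],0]]'; python3 - <<'E'
from h import *
o=get_obs();snap('wrist','w32');pitch('w32',o)
delta([.42,.19,.19],inplane(np.pi/2+YB))
delta([*box(-.105,.093),.15],inplane(np.pi/2+YB))
E
```

```text
time_s: 36.42
eef_pos: [0.6634, 0.2052, 0.0235]
eef_rot: [0.0, -0.088, 0.996, -0.0]
wrist_force: [0.3, -0.7, 3.7]
opening: 0.245
time_s: 36.92
eef_pos: [0.6672, 0.2059, 0.192]
eef_rot: [0.006, -0.088, 0.996, 0.0]
wrist_force: [1.7, 0.6, -0.8]
opening: 0.238
tool frame: slope handle [ 0.013 -5.436] (+=nose up) at x=0 z of handle top -5.4 blade slope [ -0.764 -29.02 ] tool tilt x->up -0.0126 world nose-up 0.0252
shift [244.7  27.5  -3.8] turn [0.    0.008 0.154] rows>= 5.9
shift [ 322.4 -308.6   35.7] turn [0.    0.008 0.154] rows>= 10.7
```

```bash
python3 -m jog '[[[40,0,0],[0,0.008,0],0],[[80,0,0],[0,0.008,0.02],0],[[120,0,0],[0,0.008,0.05],0],[[160,0,0],[0,0.008,0.08],0],[[200,-20,5],[0,0.008,0.11],0],[[230,-50,8],[0,0.008,0.154],0],[[260,-85,12],[0,0.008,0.154],0],[[290,-115,18],[0,0.008,0.154],0],[[305,-150,20],[0,0.008,0.154],0],[[315,-190,25],[0,0.008,0.154],0],[[322,-230,30],[0,0.008,0.154],0],[[322,-270,35],[0,0.008,0.154],0],[[322,-300,36],[0,0.008,0.154],0],[[322,-308,36],[0,0.008,0.154],0],[[322,-308,36],[0,0.008,0.154],0],[[322,-308,36],[0,0.008,0.154],0]]'; python3 - <<'E'
from h import *
o=get_obs();snap('wrist','w33');pitch('w33',o);print(tobox(o['eef_pos']))
delta([*box(-.105,.093),.045],inplane(np.pi/2+YB))
E
```

```text
time_s: 38.3
eef_pos: [0.4015, -0.1529, 0.1482]
eef_rot: [-0.001, -0.01, 1.0, 0.001]
wrist_force: [-0.3, 0.8, -2.2]
opening: 0.247
tool frame: slope handle [ 0.013 -5.498] (+=nose up) at x=0 z of handle top -5.5 blade slope [ -0.821 -31.725] tool tilt x->up 0.0028 world nose-up 0.0101
[-0.105914    0.09460784]
shift [ -1.   -2.5 103.4] turn [ 0.003 -0.002 -0.   ] rows>= 2.5
```

View pics/w33.png

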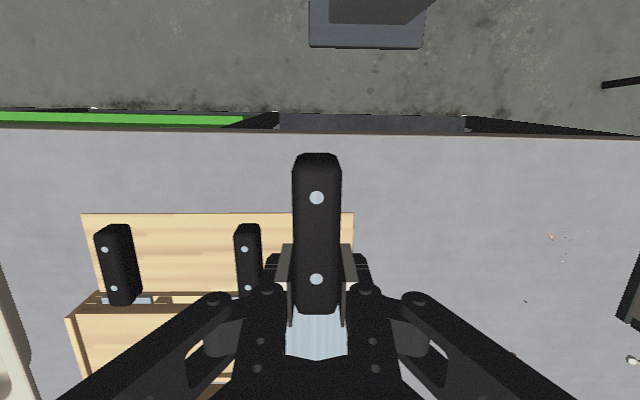

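```bash
python3 -m jog '[[[-1,-1,35],[0.003,0.01,0],0],[[-1,-2,70],[0.003,0.01,0],0],[[-1,-2,95],[0.003,0.01,0],0],[[-1,-2,108],[0.003,0.01,0],0],[[-1,-2,110],[0.003,0.01,0],0],[[-1,-2,110],[0.003,0.01,0],0],[[-1,-2,110],[0.003,0.01,0],0],[[-1,-2,110],[0.003,0.01,0],0]]'; python3 - <<'E'
from h import *
o=get_obs();snap('wrist','w34');pitch('w34',o);print(tobox(o['eef_pos']))
held('w34',(700,270.5),(200,271),(317,153),(317,313),.0055)
delta([*box(-.105,.093),.0272],tilt(np.pi/2+YB,.013))
E
```

```text
time_s: 39.02
eef_pos: [0.4035, -0.1541, 0.0397]
eef_rot: [-0.005, -0.011, 1.0, -0.001]
wrist_force: [0.4, -0.1, -1.3]
opening: 0.24
tool frame: slope handle [ 0.013 -5.483] (+=nose up) at x=0 z of handle top -5.5 blade slope [ -0.67  -24.686] tool tilt x->up 0.0104 world nose-up 0.0024
[-0.10403195  0.09336969]
floor [-0.0842  0.3279] [-0.0835  0.0212] 0.30673569940158674 0.024193858985552708
held end/front [-0.1634  0.0932] [-0.0854  0.0932] len 0.07796396587591806 rel to floor mid [-0.0016 -0.0813]
shift [ 0.9 -0.1 12.5] turn [-0.002  0.003  0.   ] rows>= 0.3
```

View pics/w34.png

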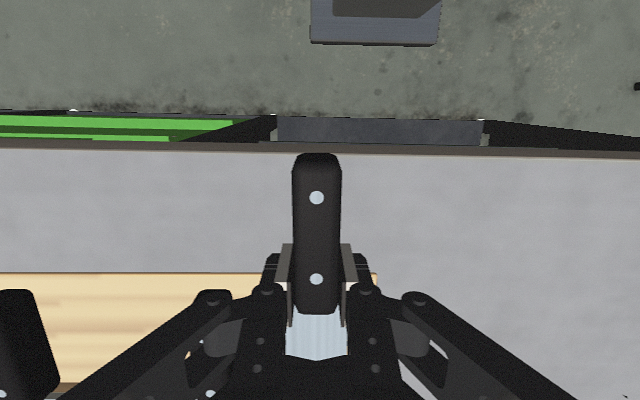

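```bash
python3 -m jog '[[[0,0,4],[0,0.003,0],0],[[0,0,8],[0,0.003,0],0],[[0,0,11],[0,0.003,0],0],[[0,0,12],[0,0.003,0],0],[[0,0,12],[0,0.003,0],0],[[0,0,12],[0,0.003,0],0]]'; python3 - <<'E'
from h import *
c=ld('w34');print(tobox(pl('',376.5,272,.004,c)))
o=get_obs();snap('wrist','w35');pitch('w35',o);print(tobox(o['eef_pos']))
E
```

```text
time_s: 39.57
eef_pos: [0.4032, -0.1543, 0.0275]
eef_rot: [-0.007, -0.011, 1.0, -0.001]
wrist_force: [1.1, -0.4, -1.8]
opening: 0.242
[-0.08291667  0.12989291]
tool frame: slope handle [ 0.014 -5.518] (+=nose up) at x=0 z of handle top -5.5 blade slope [ -0.491 -16.437] tool tilt x->up 0.0136 world nose-up 0.0002
[-0.1042906   0.09320041]
```

```bash
python3 -m jog '[[[-4,0,0],[0,0,0],0],[[-9,0,0],[0,0,0],0],[[-14,0,-0.1],[0,0,0],0],[[-19,0,-0.2],[0,0,0],0],[[-24,0,-0.2],[0,0,0],0],[[-29,0,-0.3],[0,0,0],0],[[-34,0,-0.4],[0,0,0],0],[[-39,0,-0.4],[0,0,0],0],[[-40,0,-0.5],[0,0,0],0],[[-40,0,-0.5],[0,0,0],0]]'; python3 - <<'E'
from h import *
o=get_obs();snap('wrist','w36');pitch('w36',o);print(tobox(o['eef_pos']))
E
```

```text
time_s: 40.45
eef_pos: [0.444, -0.1535, 0.0276]
eef_rot: [-0.006, -0.011, 1.0, -0.001]
wrist_force: [0.2, -0.1, 0.3]
opening: 0.24
tool frame: slope handle [ 0.015 -5.529] (+=nose up) at x=0 z of handle top -5.5 blade slope [ -0.766 -29.179] tool tilt x->up 0.0124 world nose-up 0.0028
[-0.06347591  0.09306392]
```

```bash
python3 -m jog '[[[-5,0,-0.1],[0,0,0],0],[[-10,0,-0.1],[0,0,0],0],[[-15,0,-0.2],[0,0,0],0],[[-20,0,-0.2],[0,0,0],0],[[-25,0,-0.3],[0,0,0],0],[[-30,0,-0.4],[0,0,0],0],[[-35,0,-0.4],[0,0,0],0],[[-40,0,-0.5],[0,0,0],0],[[-44,0,-0.6],[0,0,0],0],[[-44,0,-0.6],[0,0,0],0]]';  python3 -m jog '[[[-2,0,0],[0,0,0],0],[[-4,0,0],[0,0,0],0],[[-6,0,0],[0,0,0],0],[[-8,0,0],[0,0,0],0],[[-9,0,0],[0,0,0],0],[[-9,0,0],[0,0,0],0]]'; python3 - <<'E'
from h import *
o=get_obs();snap('wrist','w37');pitch('w37',o);print(tobox(o['eef_pos']))
E
```

```text
time_s: 41.33
eef_pos: [0.4889, -0.1527, 0.0277]
eef_rot: [-0.006, -0.011, 1.0, -0.001]
wrist_force: [-0.2, -0.2, -1.5]
opening: 0.243
time_s: 41.83
eef_pos: [0.4903, -0.1524, 0.0273]
eef_rot: [-0.014, -0.012, 1.0, -0.0]
wrist_force: [-35.4, -5.6, 31.3]
opening: 0.239
tool frame: slope handle [ 0.027 -5.692] (+=nose up) at x=0 z of handle top -5.7 blade slope [ -0.833 -36.336] tool tilt x->up 0.0287 world nose-up -0.0012
[-0.01713686  0.09314708]
```

View pics/w37.png

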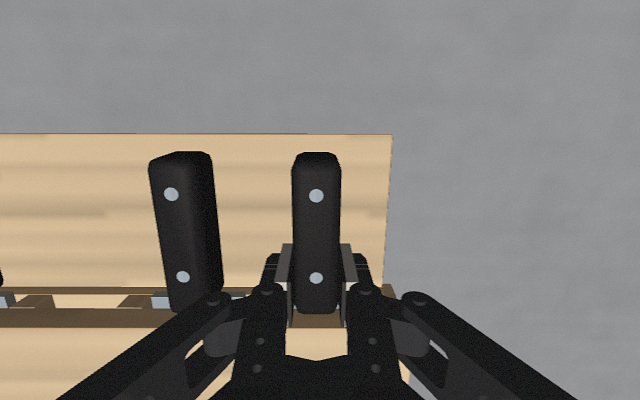

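```bash
python3 -m jog '[[[-1,0,0],[0,0,0],0.3],[[0,0,0],[0,0,0],0.4],[[0,0,0],[0,0,0],0.45],[[0,0,0],[0,0,0],0.45],[[0,0,-30],[0,0,0],0.45],[[0,0,-60],[0,0,0],0.45],[[0,0,-95],[0,-0.025,0],0.5],[[30,-30,-130],[0,-0.025,0],0.6],[[60,-60,-160],[0,-0.025,0],1],[[60,-93,-160],[0,-0.025,0],1],[[60,-93,-160],[0,-0.025,0],1],[[60,-93,-160],[0,-0.025,0],1]]'; python3 - <<'E'
from h import *
o=get_obs();print(tobox(o['eef_pos']))
snap('wrist','w38'); snap('top','t38')
p=cv2.imread('pics/w38.png'); cv2.imwrite('pics/w38c.png',cv2.resize(p[130:270,180:440],None,fx=3,fy=3,interpolation=cv2.INTER_CUBIC))
E
```

```text
time_s: 42.88
eef_pos: [0.4377, -0.2497, 0.1907]
eef_rot: [-0.0, -0.01, 1.0, -0.002]
wrist_force: [0.3, -0.4, 0.6]
opening: 1.0
[-0.07185189 -0.00293747]
```

View pics/w38c.png

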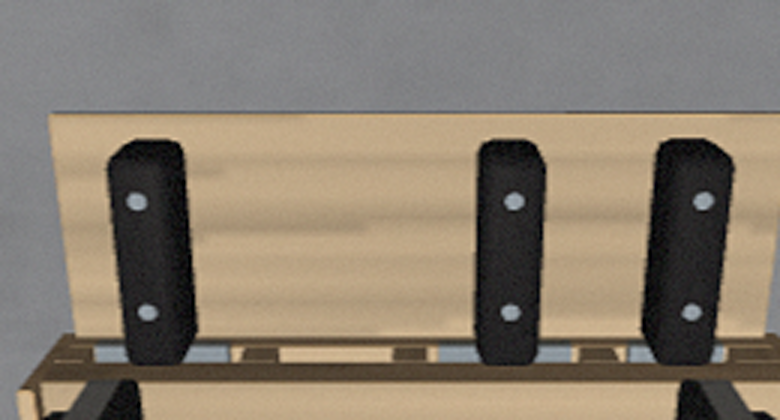

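View pics/t38.png

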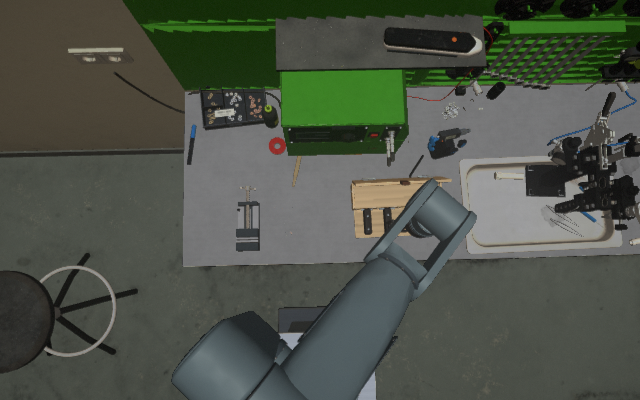

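```bash
python3 - <<'E'
from h import *
delta([*box(-.110,.031),.030],inplane(np.pi/2+YB))
E
```

```text
shift [ 37.1  30.4 158.5] turn [ 0.001 -0.004  0.001] rows>= 4.0
```

```bash
python3 -m jog '[[[35,20,10],[0,-0.004,0],0],[[40,30,40],[0,-0.004,0],0],[[40,30,80],[0,-0.004,0],0],[[40,30,115],[0,-0.004,0],0],[[40,30,145],[0,-0.004,0],0],[[40,30,157],[0,-0.004,0],0],[[40,30,157],[0,-0.004,0],0],[[34,30,157],[0,-0.004,0],0],[[27,30,157],[0,-0.004,0],0],[[20,30,157],[0,-0.004,0],0],[[14,30,157],[0,-0.004,0],0],[[10,30,157],[0,-0.004,0],0],[[7,30,157],[0,-0.004,0],0],[[7,30,157],[0,-0.004,0],0]]'; python3 - <<'E'
from h import *
print(tobox(get_obs()['eef_pos']))
E
```

```text
time_s: 44.15
eef_pos: [0.4252, -0.2162, 0.0316]
eef_rot: [-0.005, -0.013, 1.0, 0.001]
wrist_force: [-23.0, -4.5, 15.3]
opening: 0.003
[-0.08365796  0.03087251]
```

```bash
python3 -m jog '[[[8,0,0],[0,0.01,0],0],[[18,0,0],[0,0.01,0],0],[[20,30,0],[0,0.01,0],0],[[20,62,0],[0,0.01,0],0],[[20,62,0],[0,0.01,0],0],[[20,62,0],[0,0.01,0],0],[[12,62,0],[0,0.01,0],0],[[5,62,0],[0,0.01,0],0],[[0,62,0],[0,0.01,0],0],[[-4,62,0],[0,0.01,0],0],[[-4,62,0],[0,0.01,0],0]]'; python3 - <<'E'
from h import *
print(tobox(get_obs()['eef_pos']))
E
```

```text
time_s: 45.07
eef_pos: [0.4238, -0.1545, 0.0311]
eef_rot: [-0.015, -0.014, 1.0, 0.002]
wrist_force: [-22.3, -5.0, 16.9]
opening: 0.001
[-0.08368219  0.09258035]
```

Same stop position. Now the one at −93.

```bash
python3 -m jog '[[[8,0,0],[0,0.02,0],0],[[20,0,0],[0,0.025,0],0],[[22,-35,-1],[0,0.025,0],0],[[22,-75,-1],[0,0.025,0],0],[[22,-115,-1],[0,0.025,0],0],[[22,-150,-1],[0,0.025,0],0],[[22,-180,-1],[0,0.025,0],0],[[22,-186,-1],[0,0.025,0],0],[[22,-186,-1],[0,0.025,0],0],[[12,-186,-1],[0,0.025,0],0],[[5,-186,-1],[0,0.025,0],0],[[0,-186,-1],[0,0.025,0],0],[[-4,-186,-1],[0,0.025,0],0],[[-4,-186,-1],[0,0.025,0],0]]'; python3 - <<'E'
from h import *
print(tobox(get_obs()['eef_pos']))
E
```

```text
time_s: 46.23
eef_pos: [0.4282, -0.3387, 0.031]
eef_rot: [-0.035, -0.016, 0.999, 0.003]
wrist_force: [-27.0, -2.8, 16.3]
opening: -0.002
[-0.08327148 -0.09168682]
```

```bash
python3 -m jog '[[[8,0,0],[0,-0.02,0],0],[[15,0,0],[0,-0.07,0],0],[[15,0,-40],[0,-0.07,0],0],[[15,0,-80],[0,-0.07,0],0],[[15,0,-120],[0,-0.07,0],0.4],[[15,0,-160],[0,-0.07,0],0.7],[[10,30,-200],[0,-0.07,0],0.7],[[-10,60,-230],[0,-0.07,0],0.7],[[-30,94,-235],[0,-0.07,0],0.7],[[-30,94,-235],[0,-0.07,0],0.7],[[-30,94,-235],[0,-0.07,0],0.7],[[-30,94,-235],[0,-0.07,0],0.7]]'; python3 - <<'E'
from h import *
snap('wrist','w39'); snap('scene','s39',(290,150,490,290),4)
delta([.5693,-.2435,.22],inplane(np.pi/2+YB))
delta([.5693,-.2435,.181],inplane(np.pi/2+YB))
E
```

```text
time_s: 47.23
eef_pos: [0.4716, -0.2435, 0.2636]
eef_rot: [0.0, -0.018, 1.0, 0.004]
wrist_force: [0.1, -0.3, -1.0]
opening: 0.697
shift [-98.6  -2.2  42.7] turn [ 0.008 -0.001  0.01 ] rows>= 2.6
shift [-98.6  -2.5  81.7] turn [ 0.008 -0.001  0.01 ] rows>= 3.1
```

View pics/w39.png

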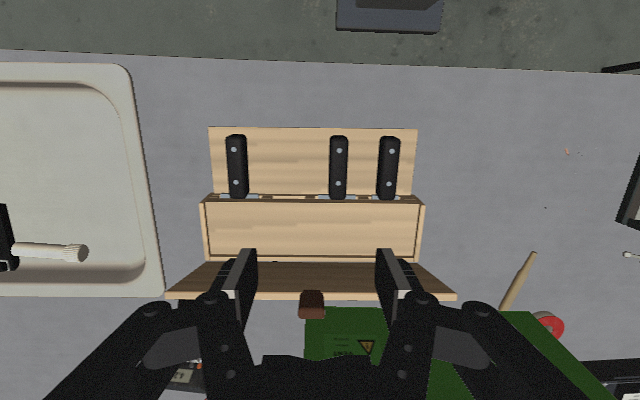

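View pics/s39.png

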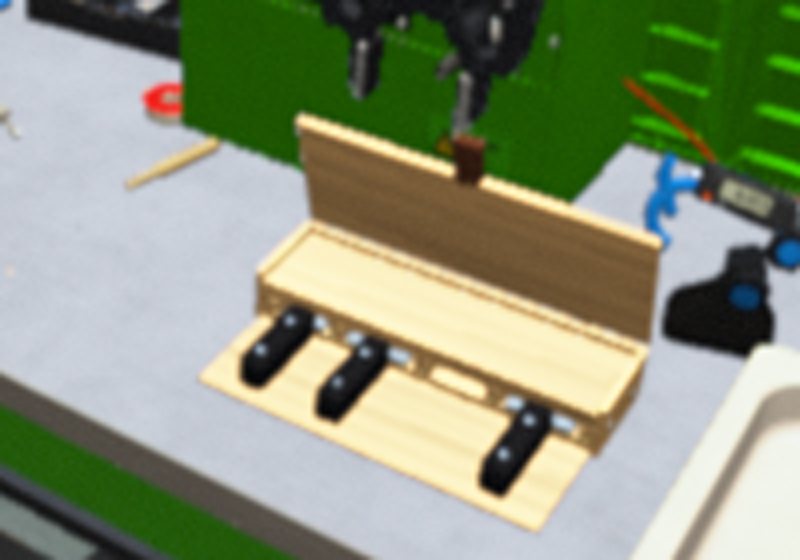

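```bash
python3 -m jog '[[[-40,-1,10],[0.008,0,0.01],0.7],[[-75,-2,25],[0.008,0,0.01],0.7],[[-98,-2,42],[0.008,0,0.01],0.7],[[-98,-2,42],[0.008,0,0.01],0.7],[[-98,-2,60],[0.008,0,0.01],0.7],[[-98,-2,75],[0.008,0,0.01],0.7],[[-98,-2,81],[0.008,0,0.01],0.7],[[-98,-2,81],[0.008,0,0.01],0.7],[[-98,-2,81],[0.008,0,0.01],0.7]]'; python3 - <<'E'
from h import *
snap('wrist','w40')
delta([.5693,-.2435,.181],inplane(np.pi/2+YB))
E
```

```text
time_s: 48.08
eef_pos: [0.568, -0.2437, 0.1815]
eef_rot: [-0.001, -0.011, 1.0, 0.0]
wrist_force: [-0.2, -0.6, 0.3]
opening: 0.703
shift [-0.7  0.3  1.4] turn [-0. -0. -0.] rows>= 0.0
```

View pics/w40.png

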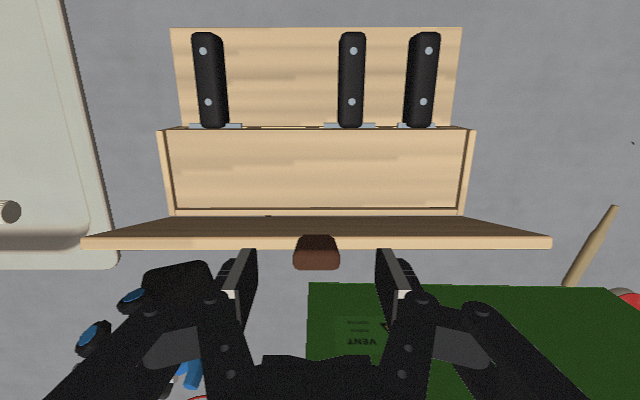

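```bash
python3 -m jog '[[[0,0,0],[0,0,0],0.5],[[0,0,0],[0,0,0],0.3],[[0,0,0],[0,0,0],0],[[0,0,0],[0,0,0],0],[[0,0,0],[0,0,0],0],[[0,0,0],[0,0,0],0],[[0,0,0],[0,0,0],0]]'; python3 - <<'E'
import numpy as np
p=lambda t:np.array([-136.7*np.cos(t)+5*np.sin(t),136.7*np.sin(t)+5*np.cos(t)])
for t in np.arange(1.37,-.01,-.0685): d=p(t)-p(1.37); print(round(t,2),(-d).round(1))
E
```

```text
time_s: 48.72
eef_pos: [0.5689, -0.2436, 0.1837]
eef_rot: [0.0, -0.011, 1.0, -0.0]
wrist_force: [-2.5, 1.8, 6.1]
opening: 0.232
1.37 [-0. -0.]
1.3 [9.2 1.8]
1.23 [18.2  4.3]
1.16 [27.1  7.4]
1.1 [35.7 11.1]
1.03 [44.  15.3]
0.96 [52.1 20.2]
0.89 [59.7 25.5]
0.82 [67.  31.4]
0.75 [73.9 37.8]
0.68 [80.3 44.6]
0.62 [86.3 51.8]
0.55 [91.7 59.5]
0.48 [96.6 67.4]
0.41 [101.   75.8]
0.34 [104.7  84.3]
0.27 [107.9  93.1]
0.21 [110.4 102.2]
0.14 [112.4 111.3]
0.07 [113.7 120.6]
0.0 [114.3 130. ]
```

```bash
python3 -m jog '[[[4.5,0,0.8],[0,0,0],0],[[9,0,1.8],[0,0,0],0],[[18,0,4.3],[0,0,0],0],[[27,0,7.4],[0,0,0],0],[[36,0,11],[0,0,0],0],[[44,0,15.3],[0,0,0],0],[[52,0,20.2],[0,0,0],0],[[60,0,25.5],[0,0,0],0],[[60,0,25.5],[0,0,0],0]]'
```

```text
time_s: 49.47
eef_pos: [0.5065, -0.2451, 0.1584]
eef_rot: [-0.001, -0.011, 1.0, -0.0]
wrist_force: [-7.1, 1.4, 7.2]
opening: 0.235
```

```bash
python3 -m jog '[[[3,0,3],[0,0,0],0],[[6,0,6],[0,0,0],0],[[13,0,12.4],[0,0,0],0],[[19,0,19.2],[0,0,0],0],[[25,0,26.4],[0,0,0],0],[[30.5,0,34],[0,0,0],0],[[35,0,42],[0,0,0],0],[[39.5,0,50.4],[0,0,0],0],[[39.5,0,50.4],[0,0,0],0]]'
```

```text
time_s: 50.22
eef_pos: [0.4637, -0.246, 0.1065]
eef_rot: [-0.004, -0.011, 1.0, -0.0]
wrist_force: [-6.5, -0.8, 3.7]
opening: 0.233
```

```bash
python3 -m jog '[[[1,0,4],[0,0,0],0],[[2,0,9],[0,0,0],0],[[3,0,14],[0,0,0],0],[[4,0,18],[0,0,0],0],[[5,0,22],[0,0,0],0],[[6,0,26],[0,0,0],0],[[7,0,30],[0,0,0],0],[[8,0,34],[0,0,0],0],[[8,0,37],[0,0,0],0],[[8,0,40],[0,0,0],0],[[8.5,0,43],[0,0,0],0],[[8.5,0,45],[0,0,0],0],[[8.5,0,45],[0,0,0],0]]'; python3 - <<'E'
from h import *
snap('scene','s41',(290,150,490,290),4)
E
```

```text
time_s: 51.3
eef_pos: [0.4515, -0.2462, 0.0603]
eef_rot: [-0.007, -0.011, 1.0, 0.0]
wrist_force: [-9.6, -3.7, 1.4]
opening: 0.23
```

View pics/s41.png

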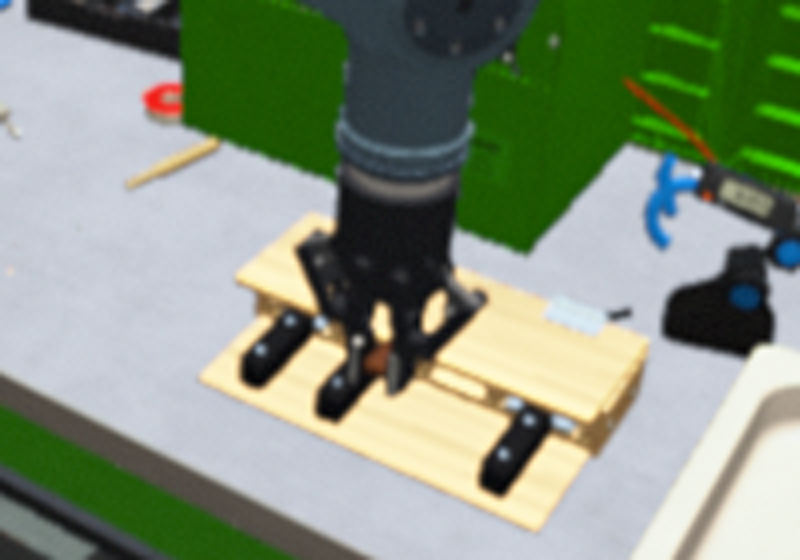

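```bash
python3 -m jog '[[[-0.5,0,1],[0,0,0],0],[[-1,0,2],[0,0,0],0],[[-1,0,3],[0,0,0],0],[[-1,0,4],[0,0,0],0],[[-1,0,5],[0,0,0],0],[[-1,0,6],[0,0,0],0],[[-1,0,6],[0,0,0],0],[[-1,0,6],[0,0,0],0]]'; python3 -m jog '[[[0,0,1],[0,0,0],0],[[0,0,2],[0,0,0],0],[[0,0,3],[0,0,0],0],[[0,0,3],[0,0,0],0]]'
```

```text
time_s: 52.02
eef_pos: [0.4507, -0.2463, 0.0537]
eef_rot: [-0.008, -0.011, 1.0, 0.0]
wrist_force: [-5.3, -2.1, 3.2]
opening: 0.235
time_s: 52.35
eef_pos: [0.4505, -0.2464, 0.0511]
eef_rot: [-0.009, -0.012, 1.0, 0.0]
wrist_force: [-3.3, 1.8, 8.3]
opening: 0.234
```

```bash
python3 -m jog '[[[0,0,1],[0,0,0],0],[[0,0,2],[0,0,0],0],[[0,0,2],[0,0,0],0]]'; python3 - <<'E'
from h import *
snap('scene','s42',(290,150,490,290),4)
E
```

```text
time_s: 52.6
eef_pos: [0.4504, -0.2464, 0.0508]
eef_rot: [-0.009, -0.012, 1.0, 0.0]
wrist_force: [-7.4, 5.4, 22.8]
opening: 0.234
```

View pics/s42.png

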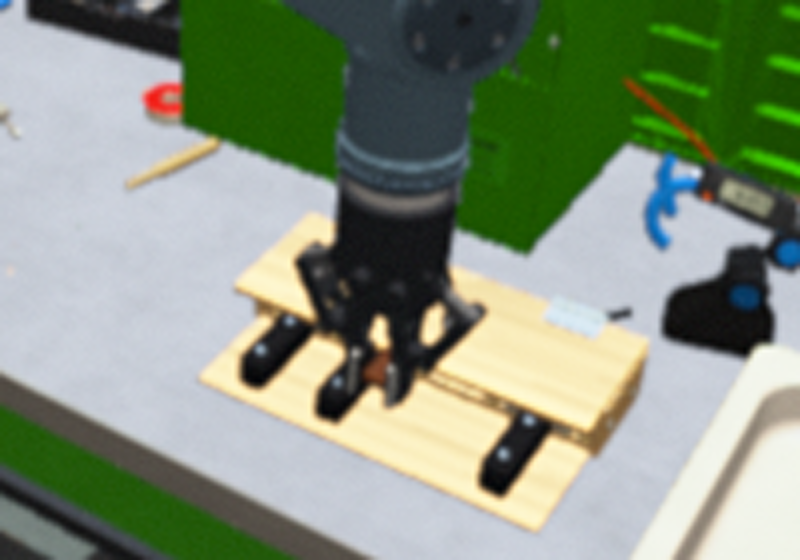

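```bash
python3 -m jog '[[[0,0,0],[0,0,0],0.35],[[0,0,0],[0,0,0],0.5],[[0,0,0],[0,0,0],0.5],[[0,0,0],[0,0,0],0.5],[[0,0,-20],[0,0,0],0.5],[[0,0,-50],[0,0,0],0.5],[[0,0,-90],[0,0,0],0.5],[[40,0,-130],[0,0.017,0],0.5],[[60,0,-160],[0,0.017,0],0.5],[[60,0,-160],[0,0.017,0],0.5]]'; python3 - <<'E'
from h import *
snap('scene','s43',(290,150,490,290),4)
c=ld('wrist0') if 0 else None
_,d,c=snap('wrist','w43'); P=cloud('wrist',d,c)
T=np.apply_along_axis(lambda p:np.append(tobox(p),p[2]),2,P)
m=(T[...,0]>-.02)&(T[...,0]<.075)&(abs(T[...,1])<.13)&(T[...,2]>.03)
X=T[m];s=np.linalg.lstsq(np.c_[X[:,:2],np.ones(len(X))],X[:,2],rcond=None)[0];print('lid plane',s,'z mean',X[:,2].mean(),len(X))
E
```

```text
time_s: 53.48
eef_pos: [0.393, -0.2493, 0.2166]
eef_rot: [-0.016, -0.012, 1.0, -0.002]
wrist_force: [0.7, -0.6, 0.4]
opening: 0.5
lid plane [ 0.00033339 -0.00066087  0.05360396] z mean 0.053612060764787355 8392
```

View pics/w43.png

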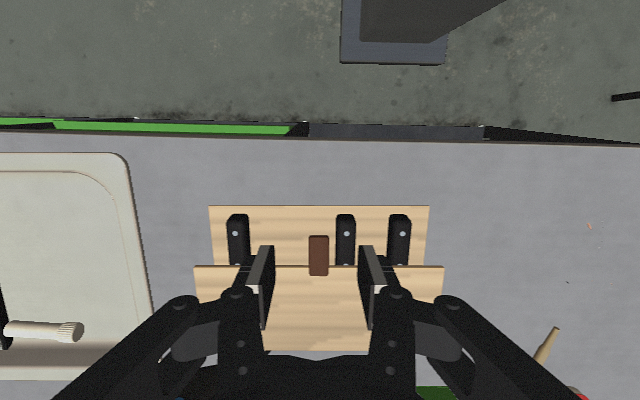

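View pics/s43.png

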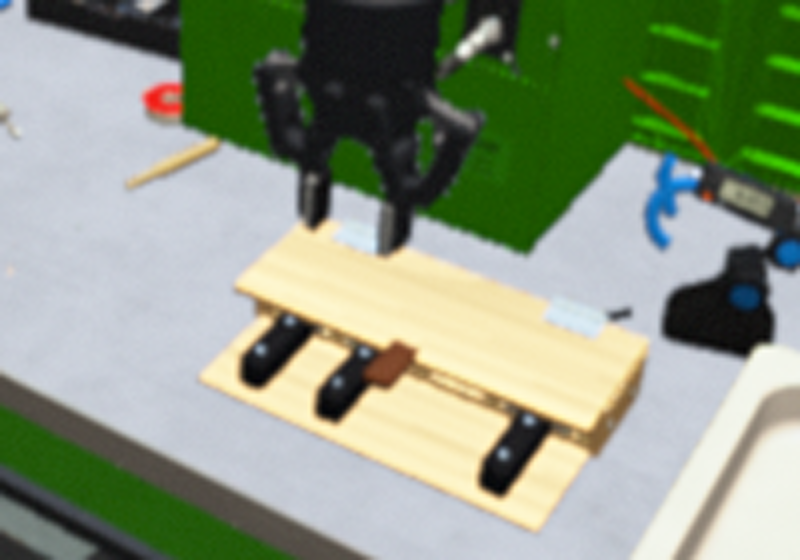

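```bash
python3 - <<'E'
from h import *
print(hand_in())
E
```

```text
the job is handed in; nothing more can be done
None
```

The job is handed in at about 53 s of the 210 s allowed, with all three spatulas that were on the bench put away and the lid shut. `hand_in()` gives no verdict.

**What I did:**
- I opened the lid to about 1.37 rad by its pull tab.
- I slid the two wide spatulas into the wide slots at y = +31 and y = -93, and the narrow one into the narrow slot at y = +93.
- I then lowered the lid by its tab in small steps until it met its stop.

**What went wrong on the way:**
- The first insertion was blocked at the slot with about 50 N at the wrist, because the blade had tipped nose-up in the grip. I backed off, levelled it and put it in.
- That same spatula was later found twisted and about 16 mm out of its slot. I gripped it again, pulled it clear and seated it again.

**Last checks:**
- **Spatulas:** pressed on the handle ends with 22 to 27 N, all three stopped within 0.5 mm of the same line. In the final picture their ends are still level with each other. These checks compare the spatulas with one another; no camera view measured the shoulder gap directly.
- **Lid:** the wrist camera's depth shows it level (slope under 0.001) with its top 53.6 mm above the bench, against 53 mm expected. The stop pushed back with about 23 N before I let go.
- **Robot:** it stood clear of everything at the end.
- None of these last checks failed or disagreed.

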